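# Start the wash timers and ring the desk bell

## Robot

A 6-joint arm with a two-finger parallel gripper is mounted at the origin on the work surface. World frame = base frame: x ahead of the robot, y to its left, z up, the work surface at z = 0. Lengths are in m, angles in rad, forces in N, time in s.
With the tool pointing down it reaches from about 0.275 to 0.725 m from the base axis. Payload 5.6 kg.
Tool frame: the origin (TCP) lies on the centre line of the jaws, within the pads' length; the fingertips stand 11 mm ahead of it and the grasp point (between the pads) lies 8 mm behind it; z points along the fingers, y is the line along which they close (so a half turn about z gives the same grasp; the last joint's range is limited). The gripper opens to 85 mm and grips with 20 to 120 N. Pads are 22 mm wide; open, the fingers measure 114 mm over their backs; the gripper's body (76 mm by 85 mm) begins 54 mm behind the grasp point. The pads swing forward as they close: fully open they stand 13 mm farther back than shut.
Start: joints at [1.49, 0.255, 0.108, 0, -1.424, -0.285], TCP at [0.197, 0.514, 0.242] pointing down, gripper open.
Joint ranges: [-2.95, 2.95], [-1.21, 1.97], [-1.09, 1.5], [-2.87, 1.71], [-2.94, -0.07], [-3.05, 3.05]. Speed limits (rad/s): [2.57, 2.57, 3.14, 3.14, 3.14, 3.14].

## Interface

Orientations are given as [roll, pitch, yaw] about the fixed x, y, z axes, in that order (R = Rz(yaw) Ry(pitch) Rx(roll)).
In Python, from plant import env gives the robot as it stands.
- The arm moves only by the tool play_rows, never from a script. Its argument "commands" is a list of rows, each an object with "slide": the shift along the tool's x, y, z in units of 25 mm (1.0 is 25 mm), a list of three; "dr": the turn, a rotation vector about the tool's x, y, z in units of 5 degrees (1.0 is 5 degrees), a list of three; "grip": the opening, from -1 (shut) to 1 (fully open). A call has exactly 8 rows; each row is the pose to reach, as a shift and turn from the pose commanded when the call began, along the tool's axes at that moment; what a row does not reach only later rows make up. A row lasts 1/8 s, in which the tool goes at most 62.5 mm and 10.7 degrees, less where a joint would pass 70% of its speed; a pose out of reach is approached as far as the arm can. A call with a gripper value outside its range is refused whole. The fingers move at their own pace and stop on an object; the grip force is fixed at half the most. Time passes only in rows, so rows that repeat a pose let the fingers close, or fill a call up. It gives the time, the measured TCP pose, the force, the opening and the grip force at its end, in the units of the state.
- env.observe(): the state, without advancing time (a new reading comes with each control period).
- env.capture(name): name is "side" or "top"; returns the picture (480x640x3 uint8, red, green, blue); there is no depth.
- env.camera_params(name): a dict with "intrinsics" (3x3 intrinsics, pixels), "R" (3x3) and "t" (3): a world point X has camera coordinates R X + t. Camera axes: x right, y down, z forward; pixel columns grow to the right and rows downward; lengths in m; the calibration is good to about 2 mm. A picture is of the moment at which its call begins. camera_params takes no time and is no camera call.
- env.close_job(): hands the job in; it is judged then, once.
The state is a dict: "t": time; "joint_positions": joint angles; "joint_vel": joint speeds; "joint_torque": joint torques, N m; "position": TCP position; "ee_rot": TCP orientation; "wrist_force": force on the tool from outside, world axes, zero at the start; "torque": the same for the moment, N m; "gripper_width": opening from 0.0 (shut) to 1.0 (fully open); "grasp_force": force on a finger pad.
Only numpy, scipy, OpenCV 4.12 (cv2) and the standard library are available. Lean on these libraries where they do the work, as an engineer would, in place of code of your own. Each camera call takes 0.05 s, during which the arm holds its last target. There are 200 camera calls.

## Task

The drop-off loads are in the washers. Clear the dead grey timer out of the rail bay it lies in and lay it face up in the white repair tray, and lay every coloured timer flat in the rail bay of its own colour, with its plain end right up against the metal rail and its button end facing the robot, and push its start button fully in with the fingertips while the rail takes the push. Only when all this is done, ring the desk bell by pressing its knob all the way down, and let it come up again. Leave the bowl, vase and detergent where they are.

Things in the scene. Friction and masses are not known exactly. Their poses are not given: they have to be found in the camera images.
- blue_timer (a point): centre (half-way up, 13 mm above its underside) of the loose blue wash timer, a flat case 96 x 52 x 26 mm (along its x, y, z), 130 g, lying face up. Its black start button stands out of the end that looks along its own -x; the opposite (+x) end is plain and flat. May be absent
- start_blue (a joint): start button of the blue timer: black, 24 mm wide, 14 mm high, centred on the end face 13 mm above the timer's underside. 0 = out (its face stands 57 mm from the timer's centre, along -x), 0.007 m = fully in (50 mm from the centre). It slides along the timer's x with about 4 N of resistance and has no return spring: it latches and stays where it is pushed
- blue_bay (a point): the blue bay: a flat coloured mat on the table, 68 mm wide, from this point 118 mm towards the robot, and a coloured tag on the rail. The point lies at table height (z = 0) on the rail's front face, at the middle of the bay's width; x points straight into the rail (away from the robot), y along the rail. A timer at home here has its centre 48 mm from this point along -x
- red_timer (a point): centre (half-way up, 13 mm above its underside) of the loose red wash timer, a flat case 96 x 52 x 26 mm (along its x, y, z), 130 g, lying face up. Its black start button stands out of the end that looks along its own -x; the opposite (+x) end is plain and flat. May be absent
- start_red (a joint): start button of the red timer: black, 24 mm wide, 14 mm high, centred on the end face 13 mm above the timer's underside. 0 = out (its face stands 57 mm from the timer's centre, along -x), 0.007 m = fully in (50 mm from the centre). It slides along the timer's x with about 4 N of resistance and has no return spring: it latches and stays where it is pushed
- red_bay (a point): the red bay: a flat coloured mat on the table, 68 mm wide, from this point 118 mm towards the robot, and a coloured tag on the rail. The point lies at table height (z = 0) on the rail's front face, at the middle of the bay's width; x points straight into the rail (away from the robot), y along the rail. A timer at home here has its centre 48 mm from this point along -x
- green_timer (a point): centre (half-way up, 13 mm above its underside) of the loose green wash timer, a flat case 96 x 52 x 26 mm (along its x, y, z), 130 g, lying face up. Its black start button stands out of the end that looks along its own -x; the opposite (+x) end is plain and flat. May be absent
- start_green (a joint): start button of the green timer: black, 24 mm wide, 14 mm high, centred on the end face 13 mm above the timer's underside. 0 = out (its face stands 57 mm from the timer's centre, along -x), 0.007 m = fully in (50 mm from the centre). It slides along the timer's x with about 4 N of resistance and has no return spring: it latches and stays where it is pushed
- green_bay (a point): the green bay: a flat coloured mat on the table, 68 mm wide, from this point 118 mm towards the robot, and a coloured tag on the rail. The point lies at table height (z = 0) on the rail's front face, at the middle of the bay's width; x points straight into the rail (away from the robot), y along the rail. A timer at home here has its centre 48 mm from this point along -x
- yellow_timer (a point): centre (half-way up, 13 mm above its underside) of the loose yellow wash timer, a flat case 96 x 52 x 26 mm (along its x, y, z), 130 g, lying face up. Its black start button stands out of the end that looks along its own -x; the opposite (+x) end is plain and flat. May be absent
- start_yellow (a joint): start button of the yellow timer: black, 24 mm wide, 14 mm high, centred on the end face 13 mm above the timer's underside. 0 = out (its face stands 57 mm from the timer's centre, along -x), 0.007 m = fully in (50 mm from the centre). It slides along the timer's x with about 4 N of resistance and has no return spring: it latches and stays where it is pushed
- yellow_bay (a point): the yellow bay: a flat coloured mat on the table, 68 mm wide, from this point 118 mm towards the robot, and a coloured tag on the rail. The point lies at table height (z = 0) on the rail's front face, at the middle of the bay's width; x points straight into the rail (away from the robot), y along the rail. A timer at home here has its centre 48 mm from this point along -x
- grey_timer (a point): centre (half-way up, 13 mm above its underside) of the loose grey timer with the blank display (flat battery), case 96 x 52 x 26 mm along its x, y, z, 130 g; a black button that does not move stands 9 mm out of its -x end. It lies in one of the four bays at the start
- tray_floor (a point): middle of the inner floor, 4 mm above the table, of the white repair tray, fixed to the table: outside 150 x 125 mm (along x, y), walls 4 mm thick, rim 22 mm above the table
- rail: fixed aluminium stop rail on the table, 500 mm long, 20 mm high (24 mm with the coloured tags on top), 12 mm thick, screwed down. Origin at the middle of its front face, at table height; y runs along it, x points away from the robot. Four bays are spaced 120 mm along it, with their colours in any order; between bays and at the ends stand fins 4 mm thick, 12 mm high, reaching 25 mm out of the front face
- bell_knob (a point): top of the steel plunger knob of the loose desk bell (knob 18 mm across, 67 mm above the table when up; dome 80 mm across, black foot 86 mm across, 350 g)
- bell_plunger (a joint): plunger of the desk bell: 0 = up, 0.006 m = fully down on its stop; a spring pushes it up with 2 N at the top and 5 N at the stop
- token_bowl: white bowl with brass tokens, 90 mm across, 32 mm high; origin under its middle. Bystander
- vase: yellow vase with a green plant, 100 mm across, about 180 mm high with its leaves; origin under its middle. Bystander
- detergent: white detergent jug with a blue cap, 75 x 115 x 204 mm; origin under its middle. Bystander

How it is judged:
By the outcome, as a careful person would: the job done as asked, in the order asked, and still so for the second after the job is handed in, with the robot touching nothing.
Of timer_blue, timer_red, timer_green, timer_yellow only 3 to 4 are there at a start; the rules pass over those that are not, and their reading is None.
At some moment in a run one of timer_blue, timer_red, timer_green, timer_yellow, timer_grey, bell may be knocked a few centimetres aside while the robot is not near it.
Once in a run the grip may slacken for a moment while it holds something.
It also fails if it takes over 210 s, if anything falls off the work surface, if the arm or the gripper's body presses on something with over 40 N, if the wrist force passes 120 N, or if a joint passes its speed limit or range.

## Working session

There is one attempt and no reset: what is moved stays moved. The work goes in short steps, Python scripts to look and compute and a tool call to move; the robot and the scene stay as the last step left them, time stands still between calls to the robot, and variables do not carry over. Pictures are saved under pics/ and viewed, at most 14 in all, crops included, and the job is handed in when it is done.

Besides the shell and the picture viewer there is one more tool, called after "Request:" as name(argument=value, ...), one argument or row to a line, values as JSON. play_rows: Moves the arm, as the interface text tells. Its arguments: {"type":"object","properties":{"commands":{"type":"array"}},"required":["commands"]}

```bash
ls; mkdir -p pics; python3 - <<'E'
from plant import env
import cv2
for n in("top","side"):
    cv2.imwrite(f"pics/{n}0.png",env.capture(n)[:,:,::-1]); p=env.camera_params(n); print(p)
print(env.observe())
E
```

```text
pics
{'intrinsics': array([[454.42649417,   0.        , 320.09902789],
       [  0.        , 454.42649417, 239.27054986],
       [  0.        ,   0.        ,   1.        ]]), 'R': array([[ 1.15531146e-02, -9.99930827e-01,  2.20603437e-03],
       [-9.87576572e-01, -1.17560800e-02, -1.56698144e-01],
       [ 1.56713240e-01, -3.68276240e-04, -9.87644078e-01]]), 't': array([0.00932344, 0.56874581, 1.06487575])}
{'intrinsics': array([[564.07070679,   0.        , 322.82307581],
       [  0.        , 564.07070679, 237.02385721],
       [  0.        ,   0.        ,   1.        ]]), 'R': array([[ 0.82921701, -0.55843017, -0.02355611],
       [-0.33787957, -0.467256  , -0.81701238],
       [ 0.44523763,  0.68543969, -0.57613877]]), 't': array([-0.46805958,  0.24960234,  0.9346058 ])}
{'t': 0.1, 'joint_positions': array([ 1.48959844e+00,  2.55683326e-01,  1.07149434e-01, -4.34235292e-04,
       -1.42389830e+00, -2.84617671e-01]), 'joint_vel': array([ 0.00136453, -0.00113356,  0.00297653,  0.00278712,  0.00075946,
       -0.00090785]), 'joint_torque': array([-3.20295090e-03, -3.87601840e+01,  2.38472486e+01,  5.37796900e+00,
       -3.80892845e-03,  1.42794949e-07]), 'position': array([0.19652506, 0.51324213, 0.24149288]), 'ee_rot': array([ 3.13990200e+00, -4.71617178e-05, -3.65879428e-01]), 'wrist_force': array([0.43998059, 0.65402887, 0.37717227]), 'torque': array([-0.07837305, -0.00277529,  0.04382491]), 'grasp_force': 0.0, 'gripper_width': 0.9982306885373392}
```

View pics/top0.png

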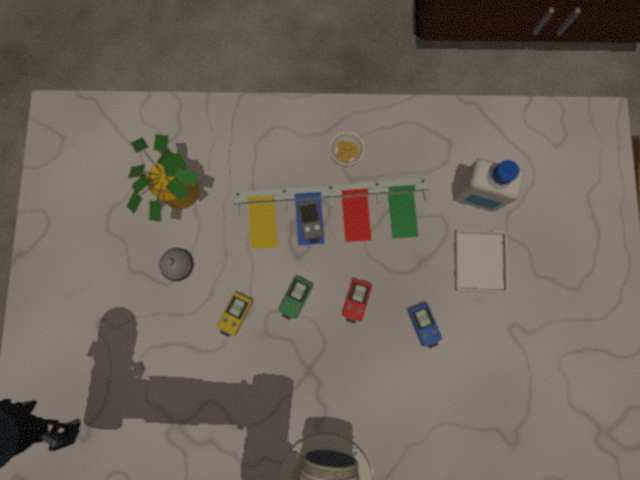

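View pics/side0.png

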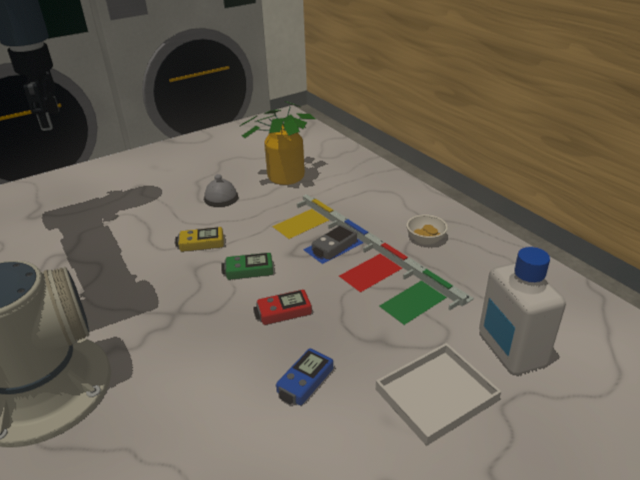

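The top view shows all four coloured timers: yellow (236,313), green (296,297), red (357,299) and blue (425,324). The grey one is in the blue bay at (311,222), the tray is at (481,261) and the bell at (176,264). The side view agrees. I'll fit the shapes next.

```bash
cat > h.py <<'E'
import numpy as np, cv2
from scipy.optimize import minimize
from plant import env
P={n:env.camera_params(n) for n in("top","side")}
def proj(n,X):
    p=P[n]; c=np.atleast_2d(X)@p["R"].T+p["t"]; u=c@p["intrinsics"].T; return u[:,:2]/u[:,2:]
def unproj(n,uv,z):
    p=P[n]; d=p["R"].T@np.linalg.inv(p["intrinsics"])@np.array([*uv,1.]); C=-p["R"].T@p["t"]
    return C+d*(z-C[2])/d[2]
HUE=dict(yellow=(18,34),green=(50,85),red=(172,8),blue=(104,128))
def cmask(img,c):
    hsv=cv2.cvtColor(img,cv2.COLOR_RGB2HSV); h,s,v=cv2.split(hsv); a,b=HUE[c]
    m=((h>=a)&(h<=b)) if a<b else ((h>=a)|(h<=b))
    return (m&(s>110)&(v>25)).astype(np.uint8)
def box(x,y,yaw,z0=0,l=.096,w=.052,hgt=.026):
    c,s=np.cos(yaw),np.sin(yaw)
    return np.array([[x+c*a*l/2-s*b*w/2,y+s*a*l/2+c*b*w/2,z0+k*hgt] for a in(-1,1) for b in(-1,1) for k in(0,1)])
def area(h): return cv2.contourArea(h)
def fit(hulls,x0,z0=0,**k):
    def f(q):
        e=0
        for n,h in hulls.items():
            m=cv2.convexHull(proj(n,box(*q,z0=z0,**k)).astype(np.float32)); i,_=cv2.intersectConvexConvex(m,h)
            e+=1-i/(area(m)+area(h)-i)
        return e
    best=None
    for dy in(-.3,0,.3):
        r=minimize(f,np.array(x0)+[0,0,dy],method="Nelder-Mead",options=dict(initial_simplex=np.array(x0)+np.array([[0,0,dy],[.015,0,dy],[0,.015,dy],[0,0,dy+.2]]),xatol=1e-5,fatol=1e-5,maxiter=400))
        if best is None or r.fun<best.fun: best=r
    return best.x,best.fun
def hull(mask,near,rad=60):
    """hull of the component(s) closest to near"""
    mask=cv2.morphologyEx(mask,cv2.MORPH_CLOSE,np.ones((3,3)))
    n,lab,st,cen=cv2.connectedComponentsWithStats(mask)
    k=[i for i in range(1,n) if st[i,4]>25 and np.hypot(*(cen[i]-near))<rad]
    if not k:return None,None
    i=min(k,key=lambda i:np.hypot(*(cen[i]-near))); pts=cv2.findNonZero((lab==i).astype(np.uint8)).astype(np.float32)
    # pixel extent: grow half pixel
    p=pts.reshape(-1,2); p=np.concatenate([p+[dx,dy] for dx in(-.5,.5) for dy in(-.5,.5)]).astype(np.float32)
    return cv2.convexHull(p),st[i,4]
def timer(c,xy,imgs,yaw0=0,cams=("top","side"),z0=0):
    H={}
    for n in cams:
        h,a=hull(cmask(imgs[n],c),proj(n,[*xy,.013])[0])
        if h is not None: H[n]=h
    q,e=fit(H,[*xy,yaw0],z0); return q,e/len(H),list(H)
def move(p,yaw):
    """tool-frame slide/dr units from present pose to tcp p, yaw, straight down"""
    from scipy.spatial.transform import Rotation as Ro
    s=env.observe(); R0=Ro.from_euler("xyz",s["ee_rot"]); R1=Ro.from_euler("xyz",[np.pi,0,yaw])
    return np.round(R0.inv().apply(np.array(p)-s["position"])/.025,2),np.round(np.degrees((R0.inv()*R1).as_rotvec())/5,2)
E
cat > m.py <<'E'
from h import *
im={n:env.capture(n) for n in P}
for c,uv in dict(yellow=(236,313),green=(296,297),red=(357,299),blue=(425,324)).items():
    xy=unproj("top",uv,.013)[:2]
    for cams in(("top",),("side",),("top","side")):
        q,e,_=timer(c,xy,im,0,cams); print(c,cams,np.round(q,4),round(e,3))
for c in("yellow","red","green"):
    uv=dict(yellow=(263,222),red=(356,215),green=(403,212))[c]
    xy=unproj("top",uv,0)[:2]
    h,a=hull(cmask(im["top"],c),np.array(uv)); print(c,"mat",a,[np.round(unproj("top",p,0)[:2],4).tolist() for p in cv2.boxPoints(cv2.minAreaRect(h))])
big=cv2.resize(im["top"][165:310,220:520],None,fx=2.6,fy=2.6,interpolation=cv2.INTER_CUBIC)
cv2.imwrite("pics/crop1.png",cv2.convertScaleAbs(big[:,:,::-1],alpha=1.6))
E
python3 m.py
```

```text
yellow ('top',) [ 0.3889  0.2231 -0.4601] 0.054
yellow ('side',) [ 0.3893  0.2253 -0.4292] 0.087
yellow ('top', 'side') [ 0.3888  0.2239 -0.4318] 0.072
green ('top',) [0.4229 0.1037 0.9746] 0.642
green ('side',) [ 0.4414  0.0995 -0.4601] 0.397
green ('top', 'side') [ 0.4312  0.0793 -0.3582] 0.532
red ('top',) [ 0.4248 -0.0753 -0.2873] 0.035
red ('side',) [ 0.4253 -0.0752 -0.3516] 0.085
red ('top', 'side') [ 0.4249 -0.0752 -0.2914] 0.064
blue ('top',) [ 0.3672 -0.237   0.3909] 0.151
blue ('side',) [ 0.3697 -0.2368  0.5012] 0.206
blue ('top', 'side') [ 0.3682 -0.2394  0.4615] 0.182
yellow mat 1367 [[0.6861, 0.208], [0.6926, 0.1368], [0.5542, 0.1226], [0.5479, 0.1925]]
red mat 1359 [[0.7066, -0.0338], [0.7135, -0.1049], [0.5746, -0.1155], [0.5679, -0.0457]]
green mat 1013 [[0.6955, -0.1573], [0.7036, -0.2215], [0.5886, -0.2316], [0.5808, -0.1683]]
```

View pics/crop1.png

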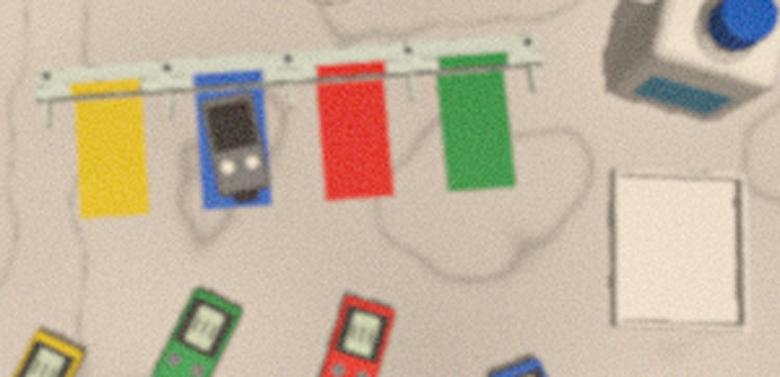

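```bash
python3 - <<'E'
from h import *
im={n:env.capture(n) for n in P}
hsv=cv2.cvtColor(im["top"],cv2.COLOR_RGB2HSV)
for uv in [(290,306),(303,283),(422,334),(416,308),(434,335),(306,232),(318,231),(311,212),(298,210),(403,212)]:
    u,v=uv; print(uv,np.median(hsv[v-1:v+2,u-1:u+2].reshape(-1,3),0))
hsv=cv2.cvtColor(im["side"],cv2.COLOR_RGB2HSV)
for uv in [(245,272),(245,258),(290,380),(312,384),(330,248)]:
    u,v=uv; print("s",uv,np.median(hsv[v-1:v+2,u-1:u+2].reshape(-1,3),0))
C=lambda p:unproj("top",np.array(p)/2.6+[220,165],.026)
print("grey",C((235,144)),C((243,192))-C((227.5,96.5)),[C(p)[:2] for p in((205,100),(250,93),(268,188),(218,196))])
T=[unproj("top",np.array(p)/2.6+[220,165],.022)[:2] for p in((613,172),(743,179),(743,326),(611,325))];print("tray",T,np.mean(T,0))
b=unproj("top",(172,262),.067);print("bell",b, proj("side",b), proj("side",[*b[:2],0]))
E
```

```text
(290, 306) [ 63. 124. 101.]
(303, 283) [51. 49. 71.]
(422, 334) [111.  80.  99.]
(416, 308) [110. 147. 107.]
(434, 335) [110. 138. 115.]
(306, 232) [20. 29. 95.]
(318, 231) [18. 27. 86.]
(311, 212) [12. 64. 43.]
(298, 210) [112.  68.  82.]
(403, 212) [ 62. 129.  95.]
s (245, 272) [58. 96. 70.]
s (245, 258) [58. 89. 69.]
s (290, 380) [111. 159. 124.]
s (312, 384) [112. 133.  93.]
s (330, 248) [18. 19. 80.]
grey [0.61910365 0.04082516 0.026     ] [-0.09341277 -0.01629582  0.        ] [array([0.66213282, 0.07048884]), array([0.66960842, 0.02705163]), array([0.57661261, 0.00864098]), array([0.56830408, 0.05630254])]
tray [array([ 0.59681671, -0.32314857]), array([ 0.59147327, -0.44797584]), array([ 0.45078044, -0.44059108]), array([ 0.45026744, -0.31609836])] [ 0.52233446 -0.38195346]
bell [0.5063119  0.36664177 0.067     ] [[218.23105149 176.40455   ]] [[221.72249773 199.94032677]]
```

```bash
sed -i 's/hsv=cv2.cvtColor(img,cv2.COLOR_RGB2HSV); h,s/hsv=cv2.cvtColor(cv2.GaussianBlur(img,(3,3),0),cv2.COLOR_RGB2HSV); h,s/; s/(s>110)/(s>SAT[c])/; s/green=(50,85)/green=(42,90)/;s/blue=(104,128)/blue=(98,130)/' h.py
sed -i '/^HUE=/a SAT=dict(yellow=110,red=110,green=65,blue=62)' h.py
python3 m.py; python3 - <<'E'
from h import *
print(move([.619,.041,.15],.17),"grey")
E
```

```text
yellow ('top',) [ 0.3889  0.2231 -0.4586] 0.054
yellow ('side',) [ 0.3893  0.2263 -0.418 ] 0.102
yellow ('top', 'side') [ 0.3885  0.2237 -0.4213] 0.08
green ('top',) [ 0.4304  0.075  -0.4274] 0.039
green ('side',) [ 0.4319  0.0787 -0.4403] 0.112
green ('top', 'side') [ 0.4303  0.0749 -0.4499] 0.078
red ('top',) [ 0.4247 -0.0753 -0.2874] 0.036
red ('side',) [ 0.4256 -0.0741 -0.3516] 0.098
red ('top', 'side') [ 0.4248 -0.0751 -0.2919] 0.072
blue ('top',) [ 0.3672 -0.2391  0.3809] 0.086
blue ('side',) [ 0.3696 -0.2395  0.4309] 0.105
blue ('top', 'side') [ 0.3676 -0.2404  0.4237] 0.098
yellow mat 1378 [[0.6861, 0.208], [0.6926, 0.1364], [0.554, 0.1222], [0.5477, 0.1925]]
red mat 1360 [[0.7071, -0.034], [0.7137, -0.1049], [0.5745, -0.1149], [0.5681, -0.0453]]
green mat 1330 [[0.7177, -0.1545], [0.7239, -0.2268], [0.5854, -0.2335], [0.5794, -0.1625]]
(array([22.54, 11.61,  3.69]), array([ 0.  ,  0.  , -6.14])) grey
```

The fits agree between cameras to about 2 mm and match the given sizes: bay pitch about 119 mm, tray 125 x 147 mm, heights consistent. Grey timer first.

Request:
play_rows(
  commands=[
    {"slide": [22.5,11.6,3.7],"dr": [0,0,-6.14],"grip": 1},
    {"slide": [22.5,11.6,3.7],"dr": [0,0,-6.14],"grip": 1},
    {"slide": [22.5,11.6,3.7],"dr": [0,0,-6.14],"grip": 1},
    {"slide": [22.5,11.6,3.7],"dr": [0,0,-6.14],"grip": 1},
    {"slide": [22.5,11.6,3.7],"dr": [0,0,-6.14],"grip": 1},
    {"slide": [22.5,11.6,3.7],"dr": [0,0,-6.14],"grip": 1},
    {"slide": [22.5,11.6,3.7],"dr": [0,0,-6.14],"grip": 1},
    {"slide": [22.5,11.6,3.7],"dr": [0,0,-6.14],"grip": 1},
  ],
)

```text
t: 1.4
position: [0.5234, 0.1477, 0.1709]
ee_rot: [-3.141, -0.001, 0.17]
wrist_force: [0.5, 1.2, 0.4]
gripper_width: 1.0
grasp_force: 0.0
```

```bash
python3 - <<'E'
from h import *
print(move([.619,.041,.07],.17), env.observe()["ee_rot"])
E
```

```text
(array([3.04, 4.86, 4.04]), array([-0.  , -0.01,  0.  ])) [-3.14133995e+00 -7.36118308e-04  1.70256665e-01]
```

Request:
play_rows(
  commands=[
    {"slide": [3.0,4.8,4],"dr": [0,0,0],"grip": 1},
    {"slide": [3.0,4.8,4],"dr": [0,0,0],"grip": 1},
    {"slide": [3.0,4.8,4],"dr": [0,0,0],"grip": 1},
    {"slide": [3.0,4.8,4],"dr": [0,0,0],"grip": 1},
    {"slide": [3.0,4.8,4],"dr": [0,0,0],"grip": 1},
    {"slide": [3.0,4.8,4],"dr": [0,0,0],"grip": 1},
    {"slide": [3.0,4.8,4],"dr": [0,0,0],"grip": 1},
    {"slide": [3.0,4.8,4],"dr": [0,0,0],"grip": 1},
  ],
)

```text
t: 2.4
position: [0.6164, 0.0444, 0.0715]
ee_rot: [-3.141, -0.001, 0.171]
wrist_force: [0.2, 0.5, -0.3]
gripper_width: 1.0
grasp_force: 0.0
```

```bash
python3 - <<'E'
from h import *
print(move([.619,.041,.014],.17))
E
```

```text
(array([0.08, 0.15, 2.3 ]), array([-0.  , -0.01,  0.01]))
```

Request:
play_rows(
  commands=[
    {"slide": [0.08,0.15,1.2],"dr": [0,0,0],"grip": 1},
    {"slide": [0.08,0.15,2.3],"dr": [0,0,0],"grip": 1},
    {"slide": [0.08,0.15,2.3],"dr": [0,0,0],"grip": 1},
    {"slide": [0.08,0.15,2.3],"dr": [0,0,0],"grip": 0},
    {"slide": [0.08,0.15,2.3],"dr": [0,0,0],"grip": -1},
    {"slide": [0.08,0.15,2.3],"dr": [0,0,0],"grip": -1},
    {"slide": [0.08,0.15,2.3],"dr": [0,0,0],"grip": -1},
    {"slide": [0.08,0.15,2.3],"dr": [0,0,0],"grip": -1},
  ],
)

```text
t: 3.4
position: [0.6205, 0.0408, 0.0156]
ee_rot: [3.142, -0.004, 0.171]
wrist_force: [-0.5, 1.1, 6.3]
gripper_width: 0.593
grasp_force: 63.2
```

Request:
play_rows(
  commands=[
    {"slide": [0,0,0],"dr": [0,0,0],"grip": -1},
    {"slide": [0,0,0],"dr": [0,0,0],"grip": -1},
    {"slide": [0,0,-1],"dr": [0,0,0],"grip": -1},
    {"slide": [0,0,-3],"dr": [0,0,0],"grip": -1},
    {"slide": [0,0,-4],"dr": [0,0,0],"grip": -1},
    {"slide": [0,0,-4],"dr": [0,0,0],"grip": -1},
    {"slide": [0,0,-4],"dr": [0,0,0],"grip": -1},
    {"slide": [0,0,-4],"dr": [0,0,0],"grip": -1},
  ],
)

```text
t: 4.4
position: [0.6181, 0.0403, 0.1118]
ee_rot: [3.142, 0.003, 0.17]
wrist_force: [-0.2, -0.1, -1.5]
gripper_width: 0.595
grasp_force: 62.3
```

```bash
python3 - <<'E'
from h import *
im=env.capture("side"); cv2.imwrite("pics/s1.png",im[:,:,::-1])
# tray yaw -.05; case centre offset: button sticks 9mm at -x
print(move([.524,-.382,.10],-.05),env.observe()["gripper_width"],env.observe()["grasp_force"])
E
```

```text
(array([-6.57, 16.01,  0.5 ]), array([0.  , 0.03, 2.52])) 0.5952798319165181 62.328983545303345
```

View pics/s1.png

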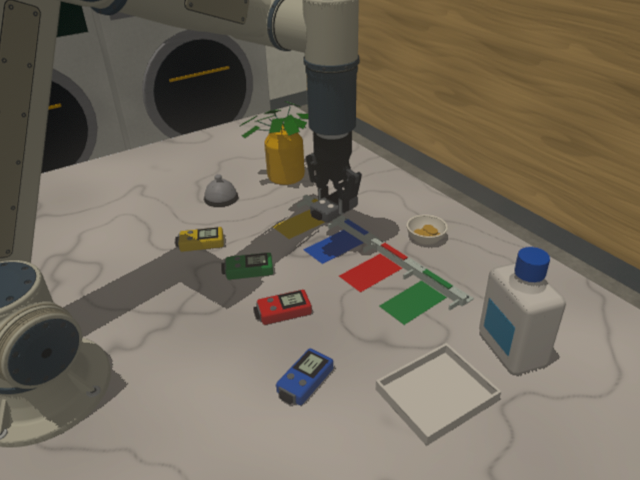

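Grey is held (side view about (325,208), width 0.595, 62 N). Next it goes to the tray.

Request:
play_rows(
  commands=[
    {"slide": [-6.57,16,0.5],"dr": [0,0,2.52],"grip": -1},
    {"slide": [-6.57,16,0.5],"dr": [0,0,2.52],"grip": -1},
    {"slide": [-6.57,16,0.5],"dr": [0,0,2.52],"grip": -1},
    {"slide": [-6.57,16,0.5],"dr": [0,0,2.52],"grip": -1},
    {"slide": [-6.57,16,0.5],"dr": [0,0,2.52],"grip": -1},
    {"slide": [-6.57,16,0.5],"dr": [0,0,2.52],"grip": -1},
    {"slide": [-6.57,16,0.5],"dr": [0,0,2.52],"grip": -1},
    {"slide": [-6.57,16,0.5],"dr": [0,0,2.52],"grip": -1},
  ],
)

```text
t: 5.45
position: [0.5226, -0.3852, 0.0992]
ee_rot: [-3.141, 0.002, -0.055]
wrist_force: [-0.2, 1.0, -0.7]
gripper_width: 0.592
grasp_force: 67.5
```

Request:
play_rows(
  commands=[
    {"slide": [0,0,0],"dr": [0,0,0],"grip": -1},
    {"slide": [0,0,0],"dr": [0,0,0],"grip": -1},
    {"slide": [0,0,0.5],"dr": [0,0,0],"grip": -1},
    {"slide": [0,0,1],"dr": [0,0,0],"grip": -1},
    {"slide": [0,0,1.5],"dr": [0,0,0],"grip": -1},
    {"slide": [0,0,1.5],"dr": [0,0,0],"grip": -1},
    {"slide": [0,0,1.5],"dr": [0,0,0],"grip": -1},
    {"slide": [0,0,1.5],"dr": [0,0,0],"grip": -1},
  ],
)

```text
t: 6.45
position: [0.5252, -0.3819, 0.064]
ee_rot: [3.141, -0.001, -0.05]
wrist_force: [0.2, 0.3, -1.3]
gripper_width: 0.601
grasp_force: 67.5
```

```bash
python3 - <<'E'
from h import *
im=env.capture("top"); 
s=env.capture("side")
a=cv2.resize(im[200:320,420:540],(480,480)); b=cv2.resize(s[250:450,340:540],(480,480))
cv2.imwrite("pics/c2.png",cv2.resize(cv2.convertScaleAbs(np.hstack([a,b])[:,:,::-1],alpha=1.5),(800,400)))
print(move([.524,-.382,.021],-.05),env.observe()["gripper_width"],env.observe()["grasp_force"])
E
```

```text
(array([-0.04,  0.01,  1.72]), array([ 0.  , -0.01,  0.  ])) 0.5972851275220774 67.50109791755676
```

View pics/c2.png

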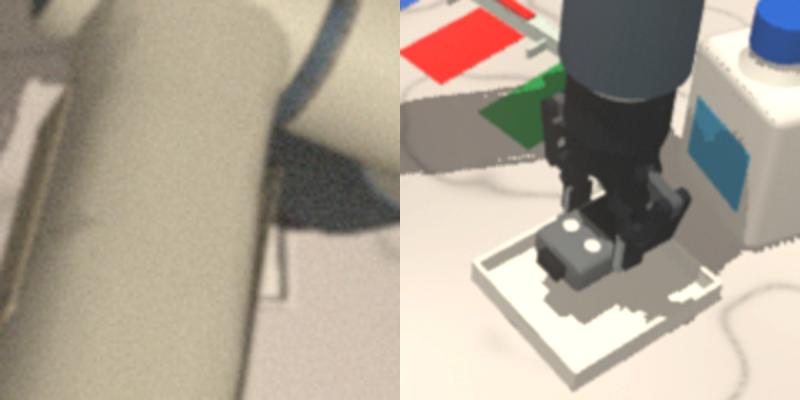

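The side crop shows grey over the tray, button towards the robot and clear of the rim. Lowering and releasing.

Request:
play_rows(
  commands=[
    {"slide": [0,0,0.8],"dr": [0,0,0],"grip": -1},
    {"slide": [0,0,1.4],"dr": [0,0,0],"grip": -1},
    {"slide": [0,0,1.72],"dr": [0,0,0],"grip": -1},
    {"slide": [0,0,1.72],"dr": [0,0,0],"grip": -1},
    {"slide": [0,0,1.72],"dr": [0,0,0],"grip": 0.5},
    {"slide": [0,0,1.72],"dr": [0,0,0],"grip": 0.5},
    {"slide": [0,0,1.72],"dr": [0,0,0],"grip": 0.5},
    {"slide": [0,0,1.5],"dr": [0,0,0],"grip": 0.5},
  ],
)

```text
t: 7.55
position: [0.5245, -0.3815, 0.0258]
ee_rot: [-3.141, 0.001, -0.05]
wrist_force: [0.4, -1.2, -0.3]
gripper_width: 0.75
grasp_force: 0.0
```

Request:
play_rows(
  commands=[
    {"slide": [0,0,-0.5],"dr": [0,0,0],"grip": 0.5},
    {"slide": [0,0,-1.5],"dr": [0,0,0],"grip": 0.5},
    {"slide": [0,0,-3],"dr": [0,0,0],"grip": 0.8},
    {"slide": [-3,0,-4],"dr": [0,0,0],"grip": 1},
    {"slide": [-8,0,-4],"dr": [0,0,0],"grip": 1},
    {"slide": [-8,0,-4],"dr": [0,0,0],"grip": 1},
    {"slide": [-8,0,-4],"dr": [0,0,0],"grip": 1},
    {"slide": [-8,0,-4],"dr": [0,0,0],"grip": 1},
  ],
)

```text
t: 8.55
position: [0.3249, -0.3721, 0.1272]
ee_rot: [3.14, -0.002, -0.051]
wrist_force: [0.2, -0.1, 1.4]
gripper_width: 0.999
grasp_force: 0.0
```

```bash
python3 - <<'E'
from h import *
im={n:env.capture(n) for n in P}
s=im["side"]
cv2.imwrite("pics/c3.png",s[:,:,::-1])
U={"yellow":(.3889,.2231),"green":(.4304,.075),"red":(.4247,-.0753),"blue":(.3672,-.2391)}
for c,xy in U.items(): 
  for k in(("top",),("side",)):
    try: q,e,_=timer(c,xy,im,0,k); print(c,k,q,e)
    except Exception as x: print(c,k,x)
print(env.observe()["position"],env.observe()["ee_rot"])
E
```

```text
yellow ('top',) [ 0.38854648  0.22323637 -0.45889265] 0.05393977565459884
yellow ('side',) [ 0.38926136  0.22630035 -0.41785093] 0.10328681467220047
green ('top',) [ 0.4296643   0.07455547 -0.44482376] 0.037670269926704414
green ('side',) [ 0.4318542   0.07849699 -0.44502693] 0.10979422931523242
red ('top',) [ 0.42407771 -0.07544069 -0.280321  ] 0.05042469024875562
red ('side',) [ 0.42224145 -0.07697546 -0.4165439 ] 0.4597069633863665
blue ('top',) [ 0.36693683 -0.23955453  0.39785325] 0.07544634247485649
blue ('side',) [ 0.36911531 -0.2389917   0.44872944] 0.29261583460099383
[ 0.32621726 -0.37210238  0.12652436] [ 3.14064050e+00 -1.32845595e-03 -4.95619438e-02]
```

View pics/c3.png

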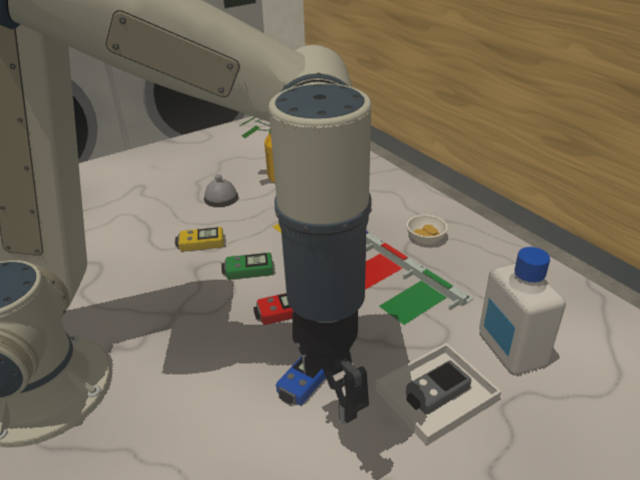

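Grey lies face up in the tray at (438,387). Blue is next.

```bash
python3 - <<'E'
from h import *
print(move([.3672,-.2395,.08],.395))
E
```

```text
(array([ 1.37, -5.38,  1.86]), array([ 0.01, -0.01, -5.09]))
```

Request:
play_rows(
  commands=[
    {"slide": [1.37,-5.38,1.86],"dr": [0,0,-5.09],"grip": 1},
    {"slide": [1.37,-5.38,1.86],"dr": [0,0,-5.09],"grip": 1},
    {"slide": [1.37,-5.38,1.86],"dr": [0,0,-5.09],"grip": 1},
    {"slide": [1.37,-5.38,1.86],"dr": [0,0,-5.09],"grip": 1},
    {"slide": [1.37,-5.38,1.86],"dr": [0,0,-5.09],"grip": 1},
    {"slide": [1.37,-5.38,1.86],"dr": [0,0,-5.09],"grip": 1},
    {"slide": [1.37,-5.38,1.86],"dr": [0,0,-5.09],"grip": 1},
    {"slide": [1.37,-5.38,1.86],"dr": [0,0,-5.09],"grip": 1},
  ],
)

```text
t: 9.65
position: [0.3659, -0.2394, 0.0795]
ee_rot: [3.141, -0.0, 0.393]
wrist_force: [0.4, -0.1, -0.3]
gripper_width: 0.996
grasp_force: 0.0
```

Request:
play_rows(
  commands=[
    {"slide": [0,0,1.2],"dr": [0,0,0],"grip": 1},
    {"slide": [0,0,2.48],"dr": [0,0,0],"grip": 1},
    {"slide": [0,0,2.48],"dr": [0,0,0],"grip": 1},
    {"slide": [0,0,2.48],"dr": [0,0,0],"grip": 0},
    {"slide": [0,0,2.48],"dr": [0,0,0],"grip": -1},
    {"slide": [0,0,2.48],"dr": [0,0,0],"grip": -1},
    {"slide": [0,0,2.48],"dr": [0,0,0],"grip": -1},
    {"slide": [0,0,2.48],"dr": [0,0,0],"grip": -1},
  ],
)

```text
t: 10.65
position: [0.3673, -0.2395, 0.019]
ee_rot: [3.139, -0.002, 0.395]
wrist_force: [0.2, 0.8, 6.8]
gripper_width: 0.595
grasp_force: 63.1
```

Request:
play_rows(
  commands=[
    {"slide": [0,0,0],"dr": [0,0,0],"grip": -1},
    {"slide": [0,0,0],"dr": [0,0,0],"grip": -1},
    {"slide": [0,0,-1],"dr": [0,0,0],"grip": -1},
    {"slide": [0,0,-2.5],"dr": [0,0,0],"grip": -1},
    {"slide": [0,0,-3],"dr": [0,0,0],"grip": -1},
    {"slide": [0,0,-3],"dr": [0,0,0],"grip": -1},
    {"slide": [0,0,-3],"dr": [0,0,0],"grip": -1},
    {"slide": [0,0,-3],"dr": [0,0,0],"grip": -1},
  ],
)

```text
t: 11.65
position: [0.3652, -0.2388, 0.0913]
ee_rot: [-3.14, 0.002, 0.394]
wrist_force: [0.1, -0.5, -1.4]
gripper_width: 0.594
grasp_force: 63.2
```

```bash
python3 - <<'E'
from h import *
im={n:env.capture(n) for n in P}
for c in P: print(cmask(im[c],"blue").sum())
print(move([.627,.0447,.09],.09),env.observe()["position"],env.observe()["ee_rot"])
E
```

```text
1918
3518
(array([14.01, -6.46,  0.05]), array([-0.01,  0.02,  3.49])) [ 0.36552639 -0.23887346  0.09164325] [-3.14056706e+00  1.31252548e-03  3.94242897e-01]
```

Request:
play_rows(
  commands=[
    {"slide": [14,-6.46,0],"dr": [0,0,3.49],"grip": -1},
    {"slide": [14,-6.46,0],"dr": [0,0,3.49],"grip": -1},
    {"slide": [14,-6.46,0],"dr": [0,0,3.49],"grip": -1},
    {"slide": [14,-6.46,0],"dr": [0,0,3.49],"grip": -1},
    {"slide": [14,-6.46,0],"dr": [0,0,3.49],"grip": -1},
    {"slide": [14,-6.46,0],"dr": [0,0,3.49],"grip": -1},
    {"slide": [14,-6.46,0],"dr": [0,0,3.49],"grip": -1},
    {"slide": [14,-6.46,0],"dr": [0,0,3.49],"grip": -1},
  ],
)

```text
t: 12.75
position: [0.6274, 0.0457, 0.0909]
ee_rot: [3.141, 0.002, 0.091]
wrist_force: [0.2, -1.1, -2.1]
gripper_width: 0.59
grasp_force: 63.1
```

Request:
play_rows(
  commands=[
    {"slide": [0,0,0],"dr": [0,0,0],"grip": -1},
    {"slide": [0,0,0],"dr": [0,0,0],"grip": -1},
    {"slide": [0,0,0.5],"dr": [0,0,0],"grip": -1},
    {"slide": [0,0,1],"dr": [0,0,0],"grip": -1},
    {"slide": [0,0,1],"dr": [0,0,0],"grip": -1},
    {"slide": [0,0,1],"dr": [0,0,0],"grip": -1},
    {"slide": [0,0,1],"dr": [0,0,0],"grip": -1},
    {"slide": [0,0,1],"dr": [0,0,0],"grip": -1},
  ],
)

```text
t: 13.75
position: [0.6273, 0.0446, 0.0678]
ee_rot: [-3.142, -0.001, 0.09]
wrist_force: [-0.2, -0.3, -1.3]
gripper_width: 0.595
grasp_force: 63.1
```

```bash
python3 - <<'E'
from h import *
s=env.capture("side");cv2.imwrite("pics/c4.png",cv2.resize(s[150:350,230:500],None,fx=2.5,fy=2.5)[:,:,::-1])
print(move([.627,.0447,.0195],.09),env.observe()["gripper_width"])
E
```

```text
(array([-0.01, -0.  ,  1.93]), array([-0.  , -0.01, -0.  ])) 0.5960660331630012
```

View pics/c4.png

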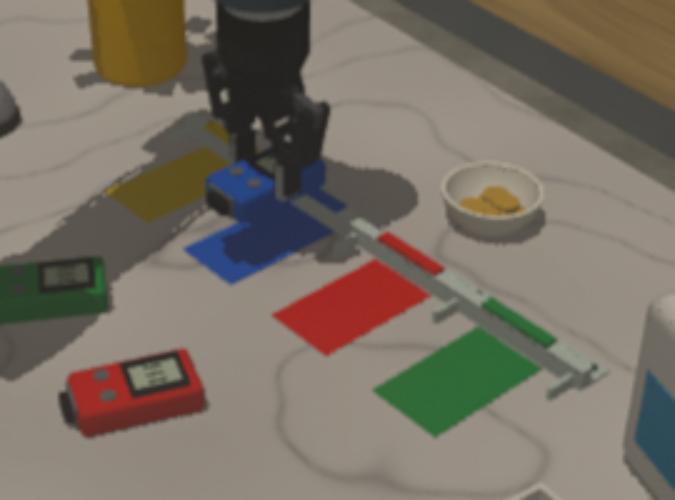

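Blue is above its bay, aligned. Lower, release and lift.

Request:
play_rows(
  commands=[
    {"slide": [0,0,0.8],"dr": [0,0,0],"grip": -1},
    {"slide": [0,0,1.5],"dr": [0,0,0],"grip": -1},
    {"slide": [0,0,1.93],"dr": [0,0,0],"grip": -1},
    {"slide": [0,0,1.93],"dr": [0,0,0],"grip": -1},
    {"slide": [0,0,1.93],"dr": [0,0,0],"grip": 0.5},
    {"slide": [0,0,1.93],"dr": [0,0,0],"grip": 0.5},
    {"slide": [0,0,1.93],"dr": [0,0,0],"grip": 0.5},
    {"slide": [0,0,1.5],"dr": [0,0,0],"grip": 0.5},
  ],
)

```text
t: 14.8
position: [0.6264, 0.0444, 0.0295]
ee_rot: [3.141, 0.002, 0.09]
wrist_force: [-0.5, -0.1, 0.7]
gripper_width: 0.748
grasp_force: 0.0
```

Request:
play_rows(
  commands=[
    {"slide": [0,0,-1],"dr": [0,0,0],"grip": 0.5},
    {"slide": [0,0,-2],"dr": [0,0,0],"grip": 0},
    {"slide": [-2,0,-2.5],"dr": [0,0,0],"grip": -1},
    {"slide": [-3.6,0,-2.5],"dr": [0,0,0],"grip": -1},
    {"slide": [-3.6,0,-2.5],"dr": [0,0,0],"grip": -1},
    {"slide": [-3.6,0,-2.5],"dr": [0,0,0],"grip": -1},
    {"slide": [-3.6,0,-2.5],"dr": [0,0,0],"grip": -1},
    {"slide": [-3.6,0,-2.5],"dr": [0,0,0],"grip": -1},
  ],
)

```text
t: 15.8
position: [0.538, 0.0366, 0.0921]
ee_rot: [3.141, 0.0, 0.09]
wrist_force: [-0.7, 1.0, 0.1]
gripper_width: -0.0
grasp_force: 0.0
```

```bash
python3 - <<'E'
from h import *
s=env.capture("side");
a=s[190:270,270:400]; 
q=timer("blue",(.627,.0447),{"side":s},.09,("side",)); print(q)
h,_=hull(cmask(s,"blue"),np.array((330,240)));print(h.reshape(-1,2).min(0),h.reshape(-1,2).max(0))
cv2.imwrite("pics/c5.png",cv2.resize(a,None,fx=5,fy=5)[:,:,::-1])
print(move([.5442,.0373,.015],.09),env.observe()["gripper_width"])
E
```

```text
(array([0.61905945, 0.03506788, 0.08403735]), np.float64(0.27444878265656236), ['side'])
[304.5 218.5] [366.5 262.5]
(array([ 0.25, -0.01,  3.08]), array([ 0.  ,  0.  , -0.01])) -0.0026152358715445185
```

View pics/c5.png

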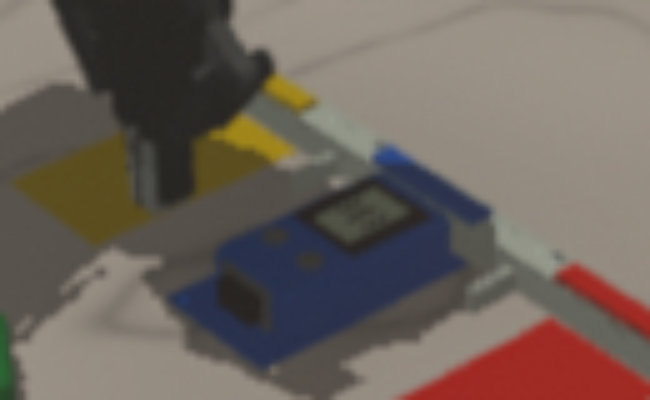

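Blue sits face up in its bay, just short of the rail, button towards the robot. Pushing now.

Request:
play_rows(
  commands=[
    {"slide": [0.25,0,1.5],"dr": [0,0,0],"grip": -1},
    {"slide": [0.25,0,3.08],"dr": [0,0,0],"grip": -1},
    {"slide": [0.25,0,3.08],"dr": [0,0,0],"grip": -1},
    {"slide": [0.45,0,3.08],"dr": [0,0,0],"grip": -1},
    {"slide": [0.65,0,3.08],"dr": [0,0,0],"grip": -1},
    {"slide": [0.75,0,3.08],"dr": [0,0,0],"grip": -1},
    {"slide": [0.85,0,3.08],"dr": [0,0,0],"grip": -1},
    {"slide": [0.85,0,3.08],"dr": [0,0,0],"grip": -1},
  ],
)

```text
t: 16.85
position: [0.5588, 0.0384, 0.0155]
ee_rot: [-3.142, -0.0, 0.09]
wrist_force: [-0.1, 0.4, 0.2]
gripper_width: 0.001
grasp_force: 0.0
```

Request:
play_rows(
  commands=[
    {"slide": [0.05,0,0],"dr": [0,0,0],"grip": -1},
    {"slide": [0.1,0,0],"dr": [0,0,0],"grip": -1},
    {"slide": [0.15,0,0],"dr": [0,0,0],"grip": -1},
    {"slide": [0.2,0,0],"dr": [0,0,0],"grip": -1},
    {"slide": [0.25,0,0],"dr": [0,0,0],"grip": -1},
    {"slide": [0.3,0,0],"dr": [0,0,0],"grip": -1},
    {"slide": [0.3,0,0],"dr": [0,0,0],"grip": -1},
    {"slide": [0.3,0,0],"dr": [0,0,0],"grip": -1},
  ],
)

```text
t: 17.85
position: [0.5655, 0.0389, 0.0152]
ee_rot: [3.141, 0.001, 0.09]
wrist_force: [-4.4, -0.0, 1.4]
gripper_width: 0.005
grasp_force: 1.9
```

Request:
play_rows(
  commands=[
    {"slide": [0.04,0,0],"dr": [0,0,0],"grip": -1},
    {"slide": [0.08,0,0],"dr": [0,0,0],"grip": -1},
    {"slide": [0.12,0,0],"dr": [0,0,0],"grip": -1},
    {"slide": [0.16,0,0],"dr": [0,0,0],"grip": -1},
    {"slide": [0.16,0,0],"dr": [0,0,0],"grip": -1},
    {"slide": [0.16,0,0],"dr": [0,0,0],"grip": -1},
    {"slide": [0.16,0,0],"dr": [0,0,0],"grip": -1},
    {"slide": [0.16,0,0],"dr": [0,0,0],"grip": -1},
  ],
)

```text
t: 18.85
position: [0.5701, 0.0394, 0.0153]
ee_rot: [3.142, 0.0, 0.09]
wrist_force: [-3.1, -1.3, -1.2]
gripper_width: 0.002
grasp_force: 1.5
```

Request:
play_rows(
  commands=[
    {"slide": [0.04,0,0],"dr": [0,0,0],"grip": -1},
    {"slide": [0.06,0,0],"dr": [0,0,0],"grip": -1},
    {"slide": [0.08,0,0],"dr": [0,0,0],"grip": -1},
    {"slide": [0.08,0,0],"dr": [0,0,0],"grip": -1},
    {"slide": [0.08,0,0],"dr": [0,0,0],"grip": -1},
    {"slide": [0.08,0,0],"dr": [0,0,0],"grip": -1},
    {"slide": [0.08,0,0],"dr": [0,0,0],"grip": -1},
    {"slide": [0.08,0,0],"dr": [0,0,0],"grip": -1},
  ],
)

```text
t: 19.85
position: [0.572, 0.0396, 0.0154]
ee_rot: [3.142, 0.0, 0.09]
wrist_force: [-3.5, -1.8, -0.2]
gripper_width: -0.001
grasp_force: 2.0
```

Request:
play_rows(
  commands=[
    {"slide": [0.04,0,0],"dr": [0,0,0],"grip": -1},
    {"slide": [0.06,0,0],"dr": [0,0,0],"grip": -1},
    {"slide": [0.08,0,0],"dr": [0,0,0],"grip": -1},
    {"slide": [0.08,0,0],"dr": [0,0,0],"grip": -1},
    {"slide": [0.08,0,0],"dr": [0,0,0],"grip": -1},
    {"slide": [0.08,0,0],"dr": [0,0,0],"grip": -1},
    {"slide": [0.08,0,0],"dr": [0,0,0],"grip": -1},
    {"slide": [0.08,0,0],"dr": [0,0,0],"grip": -1},
  ],
)

```text
t: 20.85
position: [0.5725, 0.0396, 0.0152]
ee_rot: [3.141, 0.003, 0.09]
wrist_force: [-7.8, -1.0, 3.5]
gripper_width: 0.002
grasp_force: 4.3
```

```bash
python3 - <<'E'
from h import *
s=env.capture("side");
cv2.imwrite("pics/c6.png",cv2.resize(s[190:270,270:400],None,fx=5,fy=5)[:,:,::-1])
print(env.observe())
E
```

```text
{'t': 20.9, 'joint_positions': array([ 3.40995942e-01,  4.72569871e-01, -1.86337307e-01, -7.37744343e-04,
       -9.14892706e-01,  1.31971391e+00]), 'joint_vel': array([ 0.00123163, -0.00140684,  0.00077244,  0.00065837, -0.00018875,
       -0.00263688]), 'joint_torque': array([ 3.12562231e-01, -4.51966631e+01,  2.30495560e+01,  5.22247508e+00,
        2.91490898e+00,  1.46937539e-02]), 'position': array([0.57252172, 0.0395485 , 0.01525257]), 'ee_rot': array([3.14141140e+00, 3.05442979e-03, 8.94624342e-02]), 'wrist_force': array([-8.89878403, -1.59889522,  3.67803229]), 'torque': array([-0.39679426,  2.94687514,  0.02841009]), 'grasp_force': 4.294586330652237, 'gripper_width': -0.00010938274018582687}
```

View pics/c6.png

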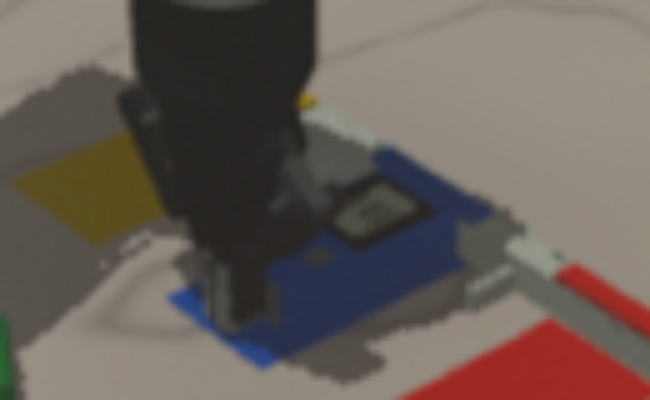

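The finger stopped dead at about 9 N, against a button resistance of 4 N, within 1.5 mm of the predicted end point. One last nudge, then back off.

Request:
play_rows(
  commands=[
    {"slide": [0.04,0,0],"dr": [0,0,0],"grip": -1},
    {"slide": [0.08,0,0],"dr": [0,0,0],"grip": -1},
    {"slide": [0.08,0,0],"dr": [0,0,0],"grip": -1},
    {"slide": [-0.2,0,0],"dr": [0,0,0],"grip": -1},
    {"slide": [-1,0,0],"dr": [0,0,0],"grip": -1},
    {"slide": [-2,0,-2],"dr": [0,0,0],"grip": -1},
    {"slide": [-3,0,-4],"dr": [0,0,0],"grip": -1},
    {"slide": [-3,0,-4],"dr": [0,0,0],"grip": -1},
  ],
)

```text
t: 21.9
position: [0.5028, 0.0343, 0.1211]
ee_rot: [-3.139, -0.014, 0.091]
wrist_force: [0.5, 0.3, -0.8]
gripper_width: 0.001
grasp_force: 0.0
```

```bash
cat > look.py <<'E'
from h import *
im={n:env.capture(n) for n in P}
U={"yellow":(.3889,.2231),"green":(.4304,.075),"red":(.4247,-.0753)}
for c,xy in U.items():
  o=[]
  for k in P:
    try: q,e,_=timer(c,xy,im,-.3,(k,)); o.append((k,np.round(q,4).tolist(),round(e,3)))
    except Exception as x: o.append((k,str(x)[:40]))
  print(c,o)
E
python3 - <<'E'
from look import *
print(move([.4245,-.0754,.08],-.285))
E
```

```text
yellow [('top', [0.3889, 0.2231, -0.6], np.float64(nan)), ('side', [0.3894, 0.2254, -0.4218], np.float64(0.091))]
green [('top', [0.4302, 0.0745, -0.4406], np.float64(0.073)), ('side', [0.4321, 0.0767, -0.4621], np.float64(0.096))]
red [('top', [0.4247, -0.0753, -0.2874], np.float64(0.036)), ('side', [0.4255, -0.0743, -0.3517], np.float64(0.098))]
(array([-3.44,  4.08,  1.45]), array([-0.03, -0.06,  4.3 ]))h.py:47: RuntimeWarning: invalid value encountered in scalar divide
  q,e=fit(H,[*xy,yaw0],z0); return q,e/len(H),list(H)
```

Request:
play_rows(
  commands=[
    {"slide": [-3.44,4.08,1],"dr": [0,0,4.3],"grip": 1},
    {"slide": [-3.44,4.08,1.45],"dr": [0,0,4.3],"grip": 1},
    {"slide": [-3.44,4.08,1.45],"dr": [0,0,4.3],"grip": 1},
    {"slide": [-3.44,4.08,1.45],"dr": [0,0,4.3],"grip": 1},
    {"slide": [-3.44,4.08,1.45],"dr": [0,0,4.3],"grip": 1},
    {"slide": [-3.44,4.08,1.45],"dr": [0,0,4.3],"grip": 1},
    {"slide": [-3.44,4.08,1.45],"dr": [0,0,4.3],"grip": 1},
    {"slide": [-3.44,4.08,1.45],"dr": [0,0,4.3],"grip": 1},
  ],
)

```text
t: 23.0
position: [0.4231, -0.0759, 0.0792]
ee_rot: [-3.141, -0.0, -0.285]
wrist_force: [-0.3, 0.9, -0.3]
gripper_width: 1.001
grasp_force: 0.0
```

Request:
play_rows(
  commands=[
    {"slide": [0,0,1.2],"dr": [0,0,0],"grip": 1},
    {"slide": [0,0,2.48],"dr": [0,0,0],"grip": 1},
    {"slide": [0,0,2.48],"dr": [0,0,0],"grip": 1},
    {"slide": [0,0,2.48],"dr": [0,0,0],"grip": 0},
    {"slide": [0,0,2.48],"dr": [0,0,0],"grip": -1},
    {"slide": [0,0,2.48],"dr": [0,0,0],"grip": -1},
    {"slide": [0,0,2.48],"dr": [0,0,0],"grip": -1},
    {"slide": [0,0,2.48],"dr": [0,0,0],"grip": -1},
  ],
)

```text
t: 24.0
position: [0.4243, -0.076, 0.0189]
ee_rot: [-3.14, -0.003, -0.285]
wrist_force: [-0.5, 1.1, 5.3]
gripper_width: 0.593
grasp_force: 62.9
```

Request:
play_rows(
  commands=[
    {"slide": [0,0,0],"dr": [0,0,0],"grip": -1},
    {"slide": [0,0,0],"dr": [0,0,0],"grip": -1},
    {"slide": [0,0,-1],"dr": [0,0,0],"grip": -1},
    {"slide": [0,0,-2.5],"dr": [0,0,0],"grip": -1},
    {"slide": [0,0,-3],"dr": [0,0,0],"grip": -1},
    {"slide": [0,0,-3],"dr": [0,0,0],"grip": -1},
    {"slide": [0,0,-3],"dr": [0,0,0],"grip": -1},
    {"slide": [0,0,-3],"dr": [0,0,0],"grip": -1},
  ],
)

```text
t: 25.0
position: [0.422, -0.0763, 0.091]
ee_rot: [3.141, 0.002, -0.286]
wrist_force: [0.7, -0.8, -0.9]
gripper_width: 0.591
grasp_force: 63.3
```

```bash
python3 - <<'E'
from h import *
im={"side":env.capture("side")}
p=env.observe()["position"]; y=env.observe()["ee_rot"][2]
print("held?",timer("red",p[:2],im,y,("side",),p[2]-.019))
print(move([.639,-.0747,.09],.09),p,y)
E
```

```text
held? (array([ 0.42048315, -0.0783999 , -0.4152437 ]), np.float64(0.5808637415481533), ['side'])
(array([ 8.3 , -2.5 ,  0.03]), array([ 0.01,  0.02, -4.3 ])) [ 0.42217998 -0.07630699  0.09118611] -0.2855684629904287
```

Request:
play_rows(
  commands=[
    {"slide": [8.3,-2.5,0],"dr": [0,0,-4.3],"grip": -1},
    {"slide": [8.3,-2.5,0],"dr": [0,0,-4.3],"grip": -1},
    {"slide": [8.3,-2.5,0],"dr": [0,0,-4.3],"grip": -1},
    {"slide": [8.3,-2.5,0],"dr": [0,0,-4.3],"grip": -1},
    {"slide": [8.3,-2.5,0],"dr": [0,0,-4.3],"grip": -1},
    {"slide": [8.3,-2.5,0],"dr": [0,0,-4.3],"grip": -1},
    {"slide": [8.3,-2.5,0.8],"dr": [0,0,-4.3],"grip": -1},
    {"slide": [8.3,-2.5,0.8],"dr": [0,0,-4.3],"grip": -1},
  ],
)

```text
t: 26.05
position: [0.6373, -0.0747, 0.0708]
ee_rot: [-3.141, 0.004, 0.089]
wrist_force: [-0.2, 0.2, -1.4]
gripper_width: 0.597
grasp_force: 63.2
```

```bash
python3 - <<'E'
from h import *
im={"side":env.capture("side")}
s=env.observe()
h,a=hull(cmask(im["side"],"red"),proj("side",[*s["position"][:2],s["position"][2]])[0],40)
print(a,h.reshape(-1,2).min(0),h.reshape(-1,2).max(0)); b=proj("side",box(.639,-.0747,.09,s["position"][2]-.019)); print(b.min(0),b.max(0))
print(move([.639,-.0747,.0195],.09),s["gripper_width"],s["position"])
E
```

```text
168 [388.5 237.5] [406.5 259.5]
[347.10952167 224.67074439] [400.34926473 265.17766898]
(array([ 0.03, -0.  ,  2.1 ]), array([ 0.  ,  0.02, -0.  ])) 0.5889325599054421 [ 0.6382966  -0.07477744  0.07206778]
```

Request:
play_rows(
  commands=[
    {"slide": [0,0,0.8],"dr": [0,0,0],"grip": -1},
    {"slide": [0,0,1.6],"dr": [0,0,0],"grip": -1},
    {"slide": [0,0,2.1],"dr": [0,0,0],"grip": -1},
    {"slide": [0,0,2.1],"dr": [0,0,0],"grip": -1},
    {"slide": [0,0,2.1],"dr": [0,0,0],"grip": 0.5},
    {"slide": [0,0,2.1],"dr": [0,0,0],"grip": 0.5},
    {"slide": [0,0,2.1],"dr": [0,0,0],"grip": 0.5},
    {"slide": [0,0,1.7],"dr": [0,0,0],"grip": 0.5},
  ],
)

```text
t: 27.1
position: [0.6389, -0.0747, 0.0294]
ee_rot: [-3.142, 0.002, 0.09]
wrist_force: [-0.5, -1.6, 0.3]
gripper_width: 0.753
grasp_force: 0.0
```

Request:
play_rows(
  commands=[
    {"slide": [0,0,-1],"dr": [0,0,0],"grip": 0.5},
    {"slide": [0,0,-2],"dr": [0,0,0],"grip": 0},
    {"slide": [-2,0,-2.5],"dr": [0,0,0],"grip": -1},
    {"slide": [-3.6,0,-2.5],"dr": [0,0,0],"grip": -1},
    {"slide": [-3.6,0,-2.5],"dr": [0,0,0],"grip": -1},
    {"slide": [-3.6,0,-2.5],"dr": [0,0,0],"grip": -1},
    {"slide": [-3.6,0,-2.5],"dr": [0,0,0],"grip": -1},
    {"slide": [-3.6,0,-2.5],"dr": [0,0,0],"grip": -1},
  ],
)

```text
t: 28.1
position: [0.5505, -0.0827, 0.0919]
ee_rot: [3.142, 0.0, 0.09]
wrist_force: [0.9, -0.8, -0.4]
gripper_width: 0.003
grasp_force: 0.0
```

```bash
python3 - <<'E'
from h import *
s=env.capture("side");
cv2.imwrite("pics/c7.png",cv2.resize(s[190:310,270:430],None,fx=4,fy=4)[:,:,::-1])
print(move([.555,-.0822,.015],.09),env.observe()["gripper_width"])
E
```

```text
(array([ 0.19, -0.  ,  3.07]), array([ 0.,  0., -0.])) -0.0017560593908044514
```

View pics/c7.png

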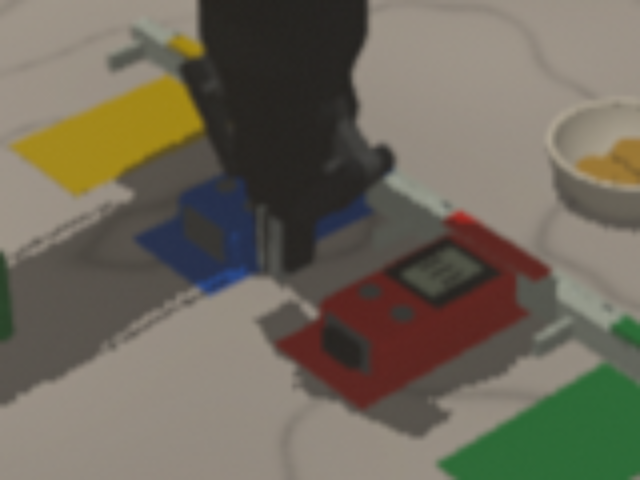

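Red is in its bay, face up, and blue's button face is now flush. Pushing red.

Request:
play_rows(
  commands=[
    {"slide": [0.19,0,1.5],"dr": [0,0,0],"grip": -1},
    {"slide": [0.19,0,3.07],"dr": [0,0,0],"grip": -1},
    {"slide": [0.19,0,3.07],"dr": [0,0,0],"grip": -1},
    {"slide": [0.4,0,3.07],"dr": [0,0,0],"grip": -1},
    {"slide": [0.6,0,3.07],"dr": [0,0,0],"grip": -1},
    {"slide": [0.75,0,3.07],"dr": [0,0,0],"grip": -1},
    {"slide": [0.85,0,3.07],"dr": [0,0,0],"grip": -1},
    {"slide": [0.95,0,3.07],"dr": [0,0,0],"grip": -1},
  ],
)

```text
t: 29.15
position: [0.5732, -0.0807, 0.0154]
ee_rot: [-3.142, 0.001, 0.09]
wrist_force: [-1.3, -0.5, 2.3]
gripper_width: -0.001
grasp_force: 0.8
```

Request:
play_rows(
  commands=[
    {"slide": [0.05,0,0],"dr": [0,0,0],"grip": -1},
    {"slide": [0.1,0,0],"dr": [0,0,0],"grip": -1},
    {"slide": [0.15,0,0],"dr": [0,0,0],"grip": -1},
    {"slide": [0.2,0,0],"dr": [0,0,0],"grip": -1},
    {"slide": [0.25,0,0],"dr": [0,0,0],"grip": -1},
    {"slide": [0.3,0,0],"dr": [0,0,0],"grip": -1},
    {"slide": [0.35,0,0],"dr": [0,0,0],"grip": -1},
    {"slide": [0.35,0,0],"dr": [0,0,0],"grip": -1},
  ],
)

```text
t: 30.15
position: [0.5823, -0.0799, 0.0153]
ee_rot: [3.142, 0.0, 0.09]
wrist_force: [-3.2, -1.4, 1.2]
gripper_width: -0.002
grasp_force: 1.7
```

Request:
play_rows(
  commands=[
    {"slide": [0.04,0,0],"dr": [0,0,0],"grip": -1},
    {"slide": [0.06,0,0],"dr": [0,0,0],"grip": -1},
    {"slide": [0.08,0,0],"dr": [0,0,0],"grip": -1},
    {"slide": [0.08,0,0],"dr": [0,0,0],"grip": -1},
    {"slide": [0.08,0,0],"dr": [0,0,0],"grip": -1},
    {"slide": [0.08,0,0],"dr": [0,0,0],"grip": -1},
    {"slide": [0.08,0,0],"dr": [0,0,0],"grip": -1},
    {"slide": [0.08,0,0],"dr": [0,0,0],"grip": -1},
  ],
)

```text
t: 31.15
position: [0.583, -0.0798, 0.0153]
ee_rot: [-3.141, 0.003, 0.089]
wrist_force: [-7.8, 0.4, 4.3]
gripper_width: -0.0
grasp_force: 3.7
```

Request:
play_rows(
  commands=[
    {"slide": [0.05,0,0],"dr": [0,0,0],"grip": -1},
    {"slide": [0.1,0,0],"dr": [0,0,0],"grip": -1},
    {"slide": [0.1,0,0],"dr": [0,0,0],"grip": -1},
    {"slide": [-0.2,0,0],"dr": [0,0,0],"grip": -1},
    {"slide": [-1,0,0],"dr": [0,0,0],"grip": -1},
    {"slide": [-2,0,-2],"dr": [0,0,0],"grip": -1},
    {"slide": [-3,0,-4],"dr": [0,0,0],"grip": -1},
    {"slide": [-3,0,-4],"dr": [0,0,0],"grip": -1},
  ],
)

```text
t: 32.15
position: [0.5126, -0.0863, 0.1206]
ee_rot: [3.141, -0.012, 0.09]
wrist_force: [0.3, -1.2, -0.1]
gripper_width: 0.001
grasp_force: 0.0
```

```bash
python3 - <<'E' 2>/dev/null
from look import *
print(move([.4304,.0749,.08],-.43))
E
```

```text
yellow [('top', [0.3889, 0.2231, -0.4585], np.float64(0.054)), ('side', [0.3891, 0.2259, -0.4176], np.float64(0.099))]
green [('top', [0.4304, 0.075, -0.6], np.float64(nan)), ('side', [0.4316, 0.0769, -0.4614], np.float64(0.118))]
red [('top', [0.4247, -0.0753, -0.6], np.float64(nan)), ('side', [0.4247, -0.0753, -0.6], np.float64(nan))]
(array([-2.63, -6.7 ,  1.45]), array([-0.02, -0.05,  5.96]))
```

Request:
play_rows(
  commands=[
    {"slide": [-2.63,-6.7,0.5],"dr": [0,0,5.96],"grip": 1},
    {"slide": [-2.63,-6.7,0.5],"dr": [0,0,5.96],"grip": 1},
    {"slide": [-2.63,-6.7,1.45],"dr": [0,0,5.96],"grip": 1},
    {"slide": [-2.63,-6.7,1.45],"dr": [0,0,5.96],"grip": 1},
    {"slide": [-2.63,-6.7,1.45],"dr": [0,0,5.96],"grip": 1},
    {"slide": [-2.63,-6.7,1.45],"dr": [0,0,5.96],"grip": 1},
    {"slide": [-2.63,-6.7,1.45],"dr": [0,0,5.96],"grip": 1},
    {"slide": [-2.63,-6.7,1.45],"dr": [0,0,5.96],"grip": 1},
  ],
)

```text
t: 33.25
position: [0.4295, 0.0741, 0.0792]
ee_rot: [-3.141, -0.0, -0.431]
wrist_force: [-0.3, -0.3, -0.6]
gripper_width: 1.001
grasp_force: 0.0
```

Request:
play_rows(
  commands=[
    {"slide": [0,0,1.2],"dr": [0,0,0],"grip": 1},
    {"slide": [0,0,2.48],"dr": [0,0,0],"grip": 1},
    {"slide": [0,0,2.48],"dr": [0,0,0],"grip": 1},
    {"slide": [0,0,2.48],"dr": [0,0,0],"grip": 0},
    {"slide": [0,0,2.48],"dr": [0,0,0],"grip": -1},
    {"slide": [0,0,2.48],"dr": [0,0,0],"grip": -1},
    {"slide": [0,0,2.48],"dr": [0,0,0],"grip": -1},
    {"slide": [0,0,2.48],"dr": [0,0,0],"grip": -1},
  ],
)

```text
t: 34.25
position: [0.4304, 0.0751, 0.0188]
ee_rot: [-3.139, -0.003, -0.43]
wrist_force: [-0.7, 1.3, 5.8]
gripper_width: 0.592
grasp_force: 63.0
```

Request:
play_rows(
  commands=[
    {"slide": [0,0,0],"dr": [0,0,0],"grip": -1},
    {"slide": [0,0,0],"dr": [0,0,0],"grip": -1},
    {"slide": [0,0,-1],"dr": [0,0,0],"grip": -1},
    {"slide": [0,0,-2.5],"dr": [0,0,0],"grip": -1},
    {"slide": [0,0,-3],"dr": [0,0,0],"grip": -1},
    {"slide": [0,0,-3],"dr": [0,0,0],"grip": -1},
    {"slide": [0,0,-3],"dr": [0,0,0],"grip": -1},
    {"slide": [0,0,-3],"dr": [0,0,0],"grip": -1},
  ],
)

```text
t: 35.25
position: [0.4283, 0.0742, 0.0911]
ee_rot: [3.14, 0.002, -0.43]
wrist_force: [-0.4, -0.2, -1.5]
gripper_width: 0.589
grasp_force: 63.1
```

```bash
python3 - <<'E'
from h import *
print(move([.650,-.1942,.09],.09),env.observe()["position"],env.observe()["ee_rot"])
E
```

```text
(array([12.54,  6.06,  0.03]), array([ 0.02,  0.02, -5.96])) [0.4283318  0.07420892 0.09107321] [ 3.13982835e+00  1.52343445e-03 -4.30497770e-01]
```

Request:
play_rows(
  commands=[
    {"slide": [12.54,6.06,0],"dr": [0,0,-5.96],"grip": -1},
    {"slide": [12.54,6.06,0],"dr": [0,0,-5.96],"grip": -1},
    {"slide": [12.54,6.06,0],"dr": [0,0,-5.96],"grip": -1},
    {"slide": [12.54,6.06,0],"dr": [0,0,-5.96],"grip": -1},
    {"slide": [12.54,6.06,0],"dr": [0,0,-5.96],"grip": -1},
    {"slide": [12.54,6.06,0],"dr": [0,0,-5.96],"grip": -1},
    {"slide": [12.54,6.06,0],"dr": [0,0,-5.96],"grip": -1},
    {"slide": [12.54,6.06,0],"dr": [0,0,-5.96],"grip": -1},
  ],
)

```text
t: 36.25
position: [0.6501, -0.194, 0.0904]
ee_rot: [-3.141, 0.003, 0.089]
wrist_force: [-0.3, -0.4, -1.0]
gripper_width: 0.594
grasp_force: 63.1
```

```bash
python3 - <<'E'
from h import *
env.capture("side")
print(move([.650,-.1942,.0195],.09),env.observe()["gripper_width"])
E
```

```text
(array([-0.  ,  0.03,  2.87]), array([-0.01,  0.02,  0.  ])) 0.5950953758973359
```

Request:
play_rows(
  commands=[
    {"slide": [0,0,1],"dr": [0,0,0],"grip": -1},
    {"slide": [0,0,2],"dr": [0,0,0],"grip": -1},
    {"slide": [0,0,2.6],"dr": [0,0,0],"grip": -1},
    {"slide": [0,0,2.87],"dr": [0,0,0],"grip": -1},
    {"slide": [0,0,2.87],"dr": [0,0,0],"grip": -1},
    {"slide": [0,0,2.87],"dr": [0,0,0],"grip": 0.5},
    {"slide": [0,0,2.87],"dr": [0,0,0],"grip": 0.5},
    {"slide": [0,0,2.87],"dr": [0,0,0],"grip": 0.5},
  ],
)

```text
t: 37.3
position: [0.6511, -0.1941, 0.0211]
ee_rot: [3.141, -0.001, 0.09]
wrist_force: [-0.1, -0.2, -0.4]
gripper_width: 0.752
grasp_force: 0.0
```

Request:
play_rows(
  commands=[
    {"slide": [0,0,-0.5],"dr": [0,0,0],"grip": 0.5},
    {"slide": [0,0,-2],"dr": [0,0,0],"grip": 0.5},
    {"slide": [-1,0,-3],"dr": [0,0,0],"grip": 0},
    {"slide": [-3.6,0,-3],"dr": [0,0,0],"grip": -1},
    {"slide": [-3.6,0,-3],"dr": [0,0,0],"grip": -1},
    {"slide": [-3.6,0,-3],"dr": [0,0,0],"grip": -1},
    {"slide": [-3.6,0,-3],"dr": [0,0,0],"grip": -1},
    {"slide": [-3.6,0,-3],"dr": [0,0,0],"grip": -1},
  ],
)

```text
t: 38.3
position: [0.5622, -0.2019, 0.0954]
ee_rot: [3.141, -0.001, 0.09]
wrist_force: [-0.5, 0.7, 0.0]
gripper_width: -0.002
grasp_force: 0.0
```

```bash
python3 - <<'E'
from h import *
s=env.capture("side");
cv2.imwrite("pics/c8.png",cv2.resize(s[180:340,270:490],None,fx=3.5,fy=3.5)[:,:,::-1])
print(move([.566,-.2017,.015],.09),env.observe()["gripper_width"])
E
```

```text
(array([0.16, 0.01, 3.21]), array([ 0., -0.,  0.])) -0.00177479889794613
```

View pics/c8.png

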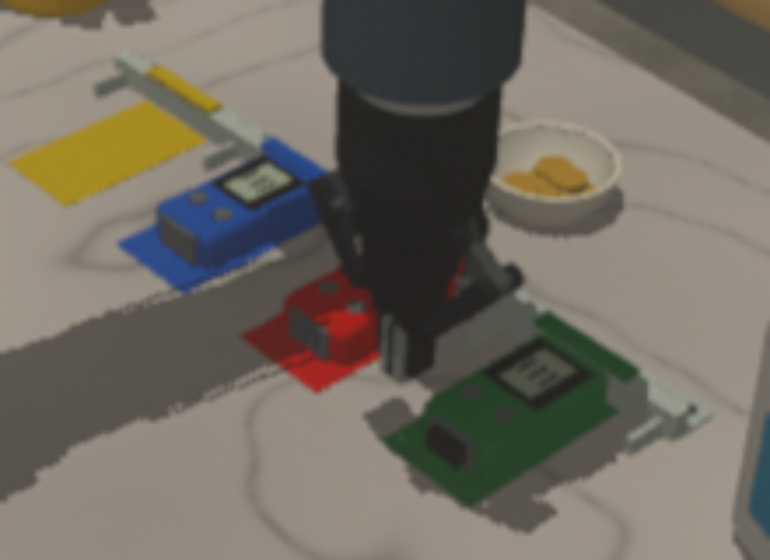

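Green is placed, and blue and red are seated with their buttons flush. Pushing green; the stop should come at TCP x of about 0.594.

Request:
play_rows(
  commands=[
    {"slide": [0.16,0,1.5],"dr": [0,0,0],"grip": -1},
    {"slide": [0.16,0,3.21],"dr": [0,0,0],"grip": -1},
    {"slide": [0.16,0,3.21],"dr": [0,0,0],"grip": -1},
    {"slide": [0.4,0,3.21],"dr": [0,0,0],"grip": -1},
    {"slide": [0.6,0,3.21],"dr": [0,0,0],"grip": -1},
    {"slide": [0.75,0,3.21],"dr": [0,0,0],"grip": -1},
    {"slide": [0.85,0,3.21],"dr": [0,0,0],"grip": -1},
    {"slide": [0.95,0,3.21],"dr": [0,0,0],"grip": -1},
  ],
)

```text
t: 39.35
position: [0.5845, -0.2, 0.0152]
ee_rot: [-3.142, 0.001, 0.09]
wrist_force: [0.0, -0.4, 1.3]
gripper_width: -0.0
grasp_force: 0.7
```

Request:
play_rows(
  commands=[
    {"slide": [0.05,0,0],"dr": [0,0,0],"grip": -1},
    {"slide": [0.1,0,0],"dr": [0,0,0],"grip": -1},
    {"slide": [0.15,0,0],"dr": [0,0,0],"grip": -1},
    {"slide": [0.2,0,0],"dr": [0,0,0],"grip": -1},
    {"slide": [0.25,0,0],"dr": [0,0,0],"grip": -1},
    {"slide": [0.3,0,0],"dr": [0,0,0],"grip": -1},
    {"slide": [0.35,0,0],"dr": [0,0,0],"grip": -1},
    {"slide": [0.35,0,0],"dr": [0,0,0],"grip": -1},
  ],
)

```text
t: 40.35
position: [0.5934, -0.1992, 0.015]
ee_rot: [3.142, 0.0, 0.09]
wrist_force: [-4.5, -0.6, 1.2]
gripper_width: 0.001
grasp_force: 2.2
```

Request:
play_rows(
  commands=[
    {"slide": [0.04,0,0],"dr": [0,0,0],"grip": -1},
    {"slide": [0.06,0,0],"dr": [0,0,0],"grip": -1},
    {"slide": [0.08,0,0],"dr": [0,0,0],"grip": -1},
    {"slide": [0.08,0,0],"dr": [0,0,0],"grip": -1},
    {"slide": [0.08,0,0],"dr": [0,0,0],"grip": -1},
    {"slide": [0.08,0,0],"dr": [0,0,0],"grip": -1},
    {"slide": [0.08,0,0],"dr": [0,0,0],"grip": -1},
    {"slide": [0.08,0,0],"dr": [0,0,0],"grip": -1},
  ],
)

```text
t: 41.35
position: [0.5934, -0.1992, 0.015]
ee_rot: [-3.141, 0.004, 0.089]
wrist_force: [-9.6, -1.2, 6.4]
gripper_width: 0.001
grasp_force: 4.8
```

Hard stop at 0.5934 with 9.6 N. Backing off to fetch yellow.

Request:
play_rows(
  commands=[
    {"slide": [0.05,0,0],"dr": [0,0,0],"grip": -1},
    {"slide": [0.05,0,0],"dr": [0,0,0],"grip": -1},
    {"slide": [-0.2,0,0],"dr": [0,0,0],"grip": -1},
    {"slide": [-1,0,0],"dr": [0,0,0],"grip": -1},
    {"slide": [-2,0,-2],"dr": [0,0,0],"grip": -1},
    {"slide": [-3,0,-4],"dr": [0,0,0],"grip": -1},
    {"slide": [-5,-1,-5],"dr": [0,0,0],"grip": 0},
    {"slide": [-5,-2,-5],"dr": [0,0,0],"grip": 1},
  ],
)

```text
t: 42.35
position: [0.4668, -0.1601, 0.1433]
ee_rot: [3.141, -0.008, 0.089]
wrist_force: [0.2, -0.1, 0.5]
gripper_width: 0.416
grasp_force: 0.0
```

```bash
python3 - <<'E' 2>/dev/null
from look import *
print(move([.3889,.2233,.08],-.45))
E
```

```text
yellow [('top', [0.3889, 0.2231, -0.4585], np.float64(0.053)), ('side', [0.3893, 0.2265, -0.413], np.float64(0.104))]
green [('top', [0.4304, 0.075, -0.6], np.float64(nan)), ('side', [0.4304, 0.075, -0.6], np.float64(nan))]
red [('top', [0.4247, -0.0753, -0.6], np.float64(nan)), ('side', [0.4247, -0.0753, -0.6], np.float64(nan))]
(array([ -1.75, -15.5 ,   2.46]), array([-0.02, -0.06,  6.2 ]))
```

Request:
play_rows(
  commands=[
    {"slide": [-1.75,-15.5,1],"dr": [0,0,6.2],"grip": 1},
    {"slide": [-1.75,-15.5,1],"dr": [0,0,6.2],"grip": 1},
    {"slide": [-1.75,-15.5,1],"dr": [0,0,6.2],"grip": 1},
    {"slide": [-1.75,-15.5,1],"dr": [0,0,6.2],"grip": 1},
    {"slide": [-1.75,-15.5,1.5],"dr": [0,0,6.2],"grip": 1},
    {"slide": [-1.75,-15.5,2.46],"dr": [0,0,6.2],"grip": 1},
    {"slide": [-1.75,-15.5,2.46],"dr": [0,0,6.2],"grip": 1},
    {"slide": [-1.75,-15.5,2.46],"dr": [0,0,6.2],"grip": 1},
  ],
)

```text
t: 43.45
position: [0.3879, 0.2248, 0.0774]
ee_rot: [3.142, 0.0, -0.447]
wrist_force: [0.7, 0.2, 0.6]
gripper_width: 0.999
grasp_force: 0.0
```

```bash
python3 - <<'E' 2>/dev/null
from h import *
im={"side":env.capture("side")}
print(timer("yellow",(.389,.2233),im,-.45,("side",)),move([.3889,.2233,.018],-.45))
E
```

```text
(array([ 0.38916597,  0.22461268, -0.42415226]), np.float64(0.07552446722786355), ['side']) (array([ 0.02, -0.01,  2.4 ]), array([0.  , 0.  , 0.02]))
```

Request:
play_rows(
  commands=[
    {"slide": [0,0,1.2],"dr": [0,0,0],"grip": 1},
    {"slide": [0,0,2.4],"dr": [0,0,0],"grip": 1},
    {"slide": [0,0,2.4],"dr": [0,0,0],"grip": 1},
    {"slide": [0,0,2.4],"dr": [0,0,0],"grip": 0},
    {"slide": [0,0,2.4],"dr": [0,0,0],"grip": -1},
    {"slide": [0,0,2.4],"dr": [0,0,0],"grip": -1},
    {"slide": [0,0,2.4],"dr": [0,0,0],"grip": -1},
    {"slide": [0,0,2.4],"dr": [0,0,0],"grip": -1},
  ],
)

```text
t: 44.5
position: [0.3895, 0.2226, 0.0205]
ee_rot: [-3.138, -0.002, -0.451]
wrist_force: [0.8, 0.0, 5.7]
gripper_width: 0.591
grasp_force: 63.0
```

Request:
play_rows(
  commands=[
    {"slide": [0,0,0],"dr": [0,0,0],"grip": -1},
    {"slide": [0,0,0],"dr": [0,0,0],"grip": -1},
    {"slide": [0,0,-1],"dr": [0,0,0],"grip": -1},
    {"slide": [0,0,-2.5],"dr": [0,0,0],"grip": -1},
    {"slide": [0,0,-3],"dr": [0,0,0],"grip": -1},
    {"slide": [0,0,-3],"dr": [0,0,0],"grip": -1},
    {"slide": [0,0,-3],"dr": [0,0,0],"grip": -1},
    {"slide": [0,0,-3],"dr": [0,0,0],"grip": -1},
  ],
)

```text
t: 45.5
position: [0.3877, 0.2211, 0.0926]
ee_rot: [3.139, 0.001, -0.451]
wrist_force: [0.1, -0.6, -1.2]
gripper_width: 0.589
grasp_force: 62.9
```

```bash
python3 - <<'E'
from h import *
print(move([.618,.1643,.09],.09),env.observe()["position"],env.observe()["ee_rot"])
E
```

```text
(array([ 9.28, -1.97,  0.09]), array([ 0.02,  0.02, -6.2 ])) [0.38765117 0.22114466 0.09256462] [ 3.13941695e+00  7.88229457e-04 -4.51450995e-01]
```

Request:
play_rows(
  commands=[
    {"slide": [9.28,-1.97,0],"dr": [0,0,-6.2],"grip": -1},
    {"slide": [9.28,-1.97,0],"dr": [0,0,-6.2],"grip": -1},
    {"slide": [9.28,-1.97,0],"dr": [0,0,-6.2],"grip": -1},
    {"slide": [9.28,-1.97,0],"dr": [0,0,-6.2],"grip": -1},
    {"slide": [9.28,-1.97,0],"dr": [0,0,-6.2],"grip": -1},
    {"slide": [9.28,-1.97,0],"dr": [0,0,-6.2],"grip": -1},
    {"slide": [9.28,-1.97,0],"dr": [0,0,-6.2],"grip": -1},
    {"slide": [9.28,-1.97,0],"dr": [0,0,-6.2],"grip": -1},
  ],
)

```text
t: 46.5
position: [0.6178, 0.1654, 0.0942]
ee_rot: [-3.141, -0.0, 0.091]
wrist_force: [-0.4, -0.4, -1.2]
gripper_width: 0.592
grasp_force: 62.9
```

```bash
python3 - <<'E'
from h import *
env.capture("side")
print(move([.618,.1643,.021],.09),env.observe()["gripper_width"])
E
```

```text
(array([-0.  ,  0.04,  2.93]), array([-0.  , -0.01,  0.01])) 0.5902684134965631
```

Request:
play_rows(
  commands=[
    {"slide": [0,0.04,1],"dr": [0,0,0],"grip": -1},
    {"slide": [0,0.04,2],"dr": [0,0,0],"grip": -1},
    {"slide": [0,0.04,2.6],"dr": [0,0,0],"grip": -1},
    {"slide": [0,0.04,2.93],"dr": [0,0,0],"grip": -1},
    {"slide": [0,0.04,2.93],"dr": [0,0,0],"grip": -1},
    {"slide": [0,0.04,2.93],"dr": [0,0,0],"grip": 0.5},
    {"slide": [0,0.04,2.93],"dr": [0,0,0],"grip": 0.5},
    {"slide": [0,0.04,2.93],"dr": [0,0,0],"grip": 0.5},
  ],
)

```text
t: 47.55
position: [0.6187, 0.1639, 0.0207]
ee_rot: [-3.141, -0.0, 0.09]
wrist_force: [-1.3, -0.8, 0.5]
gripper_width: 0.751
grasp_force: 0.0
```

Request:
play_rows(
  commands=[
    {"slide": [0,0,-0.5],"dr": [0,0,0],"grip": 0.5},
    {"slide": [0,0,-2],"dr": [0,0,0],"grip": 0.5},
    {"slide": [-1,0,-3],"dr": [0,0,0],"grip": 0},
    {"slide": [-3.6,0,-3],"dr": [0,0,0],"grip": -1},
    {"slide": [-3.6,0,-3],"dr": [0,0,0],"grip": -1},
    {"slide": [-3.6,0,-3],"dr": [0,0,0],"grip": -1},
    {"slide": [-3.6,0,-3],"dr": [0,0,0],"grip": -1},
    {"slide": [-3.6,0,-3],"dr": [0,0,0],"grip": -1},
  ],
)

```text
t: 48.55
position: [0.5299, 0.156, 0.0954]
ee_rot: [-3.141, -0.0, 0.089]
wrist_force: [0.2, -0.5, 1.0]
gripper_width: 0.001
grasp_force: 0.0
```

```bash
python3 - <<'E'
from h import *
s=env.capture("side");
cv2.imwrite("pics/c9.png",cv2.resize(s[170:440,200:520],None,fx=2.2,fy=2.2)[:,:,::-1])
print(move([.5335,.1568,.015],.09),env.observe()["gripper_width"])
E
```

```text
(array([ 0.16, -0.02,  3.21]), array([-0.  , -0.  , -0.01])) 0.0013384739386203368
```

View pics/c9.png

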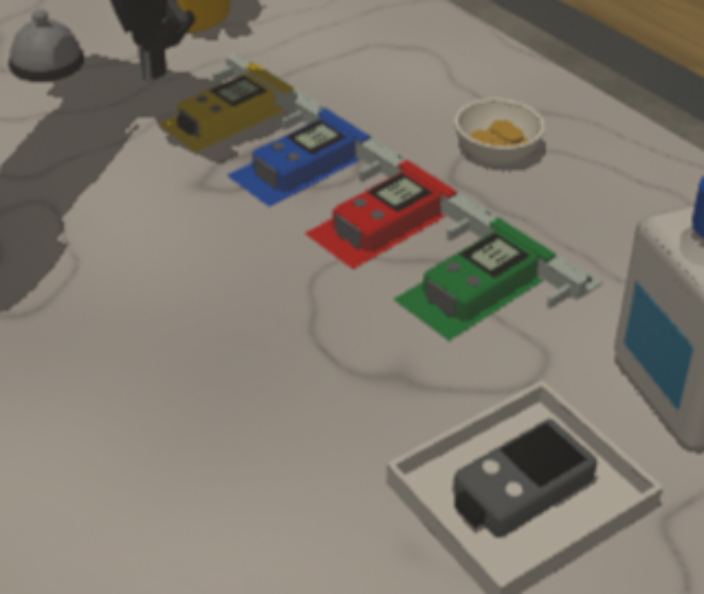

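All four timers are in their bays with grey in the tray; only yellow's button still stands out. Pushing yellow; the stop should be at about 0.562.

Request:
play_rows(
  commands=[
    {"slide": [0.16,0,1.5],"dr": [0,0,0],"grip": -1},
    {"slide": [0.16,0,3.21],"dr": [0,0,0],"grip": -1},
    {"slide": [0.16,0,3.21],"dr": [0,0,0],"grip": -1},
    {"slide": [0.4,0,3.21],"dr": [0,0,0],"grip": -1},
    {"slide": [0.6,0,3.21],"dr": [0,0,0],"grip": -1},
    {"slide": [0.75,0,3.21],"dr": [0,0,0],"grip": -1},
    {"slide": [0.85,0,3.21],"dr": [0,0,0],"grip": -1},
    {"slide": [0.95,0,3.21],"dr": [0,0,0],"grip": -1},
  ],
)

```text
t: 49.6
position: [0.5525, 0.1578, 0.0152]
ee_rot: [3.142, 0.0, 0.09]
wrist_force: [-1.3, -0.4, 0.1]
gripper_width: 0.002
grasp_force: 0.6
```

Request:
play_rows(
  commands=[
    {"slide": [0.05,0,0],"dr": [0,0,0],"grip": -1},
    {"slide": [0.1,0,0],"dr": [0,0,0],"grip": -1},
    {"slide": [0.15,0,0],"dr": [0,0,0],"grip": -1},
    {"slide": [0.2,0,0],"dr": [0,0,0],"grip": -1},
    {"slide": [0.25,0,0],"dr": [0,0,0],"grip": -1},
    {"slide": [0.3,0,0],"dr": [0,0,0],"grip": -1},
    {"slide": [0.35,0,0],"dr": [0,0,0],"grip": -1},
    {"slide": [0.35,0,0],"dr": [0,0,0],"grip": -1},
  ],
)

```text
t: 50.6
position: [0.5614, 0.1586, 0.015]
ee_rot: [3.142, 0.0, 0.09]
wrist_force: [-3.9, -0.3, 1.1]
gripper_width: -0.002
grasp_force: 1.7
```

Request:
play_rows(
  commands=[
    {"slide": [0.04,0,0],"dr": [0,0,0],"grip": -1},
    {"slide": [0.06,0,0],"dr": [0,0,0],"grip": -1},
    {"slide": [0.08,0,0],"dr": [0,0,0],"grip": -1},
    {"slide": [0.08,0,0],"dr": [0,0,0],"grip": -1},
    {"slide": [0.08,0,0],"dr": [0,0,0],"grip": -1},
    {"slide": [0.08,0,0],"dr": [0,0,0],"grip": -1},
    {"slide": [0.08,0,0],"dr": [0,0,0],"grip": -1},
    {"slide": [0.08,0,0],"dr": [0,0,0],"grip": -1},
  ],
)

```text
t: 51.6
position: [0.5621, 0.1587, 0.015]
ee_rot: [3.141, 0.002, 0.09]
wrist_force: [-8.0, 0.5, 4.6]
gripper_width: -0.002
grasp_force: 3.9
```

Request:
play_rows(
  commands=[
    {"slide": [0.05,0,0],"dr": [0,0,0],"grip": -1},
    {"slide": [0.1,0,0],"dr": [0,0,0],"grip": -1},
    {"slide": [-0.2,0,0],"dr": [0,0,0],"grip": -1},
    {"slide": [-1,0,0],"dr": [0,0,0],"grip": -1},
    {"slide": [-2,0,-2],"dr": [0,0,0],"grip": -1},
    {"slide": [-4,0,-4],"dr": [0,0,0],"grip": -1},
    {"slide": [-6,0,-6],"dr": [0,0,0],"grip": -1},
    {"slide": [-7,0,-6.5],"dr": [0,0,0],"grip": -1},
  ],
)

```text
t: 52.6
position: [0.3895, 0.1438, 0.1806]
ee_rot: [-3.139, -0.006, 0.09]
wrist_force: [-0.2, 0.4, 0.8]
gripper_width: 0.002
grasp_force: 0.0
```

```bash
python3 - <<'E'
from h import *
im={n:env.capture(n) for n in P}
a=cv2.resize(im["side"][165:330,170:480],(800,426)); b=cv2.resize(im["side"][170:215,190:250],(232,174)); c=cv2.resize(im["top"][235:295,140:220],(232,174))
r=np.zeros((600,800,3),np.uint8); r[:426]=a; r[426:,:232]=b; r[426:,240:472]=c; t=im["top"][205:305,440:560]; r[426:,480:689]=cv2.resize(t,(209,174))
cv2.imwrite("pics/d1.png",cv2.convertScaleAbs(r[:,:,::-1],alpha=1.3))
# knob: dome circle top
print(env.observe()["position"],proj("top",[.5063,.3666,.067]),proj("side",[.5063,.3666,.067]))
E
```

```text
[0.38908131 0.14398103 0.1815331 ] [[172.01729638 262.00520162]] [[218.23399555 176.41272432]]
```

View pics/d1.png

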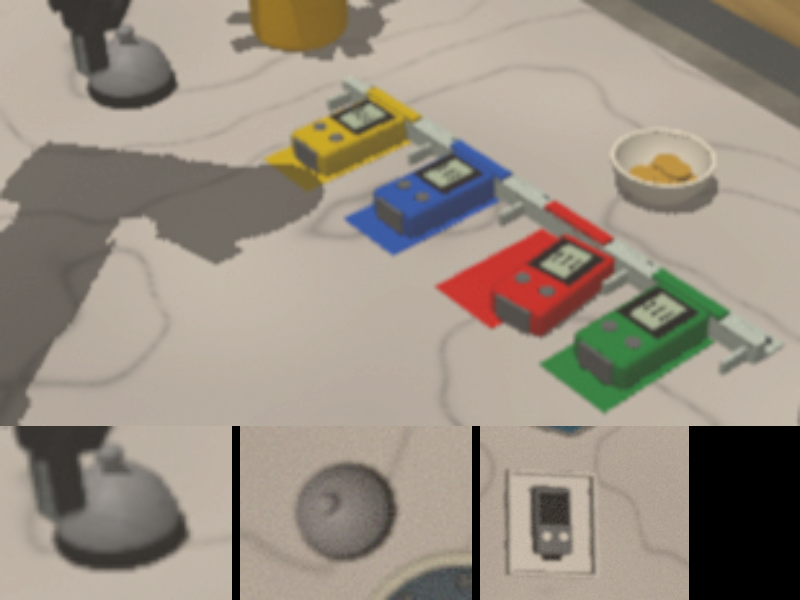

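The check shows red knocked about 3 cm towards green. Blue, yellow, green and grey are fine, and the bell has not moved. I'll measure red from its display, calibrated on the seated timers.

```bash
cat > disp.py <<'E'
from h import *
im={n:env.capture(n) for n in P}
home=dict(yellow=(.6226,.1644),blue=(.633,.045),red=(.6435,-.0743),green=(.654,-.1939))
d=np.array([np.cos(.0875),np.sin(.0875)]); n2=np.array([-d[1],d[0]])
for c,xy in home.items():
  for cam in P:
    h=None; m=cmask(im[cam],c); ctr=proj(cam,[*(np.array(xy)-([0,.02] if c=="red" else [0,0])),.02])[0]
    hh,a=hull(m,ctr,45); reg=np.zeros(m.shape,np.uint8); cv2.fillConvexPoly(reg,hh.astype(np.int32),1); reg=cv2.erode(reg,np.ones((3,3)))
    k=((1-m)&reg).astype(np.uint8); nn,lab,st,cen=cv2.connectedComponentsWithStats(k,connectivity=4)
    # dark bezel+display: component with most dark pixels
    g=cv2.cvtColor(im[cam],cv2.COLOR_RGB2GRAY)
    for i in sorted(range(1,nn),key=lambda i:-st[i,4])[:2]:
        p=unproj(cam,cen[i],.026)[:2]; r=cv2.minAreaRect(cv2.findNonZero((lab==i).astype(np.uint8)).astype(np.float32))
        B=np.array([unproj(cam,q,.026)[:2] for q in cv2.boxPoints(r)]); e=[B[1]-B[0],B[2]-B[1]]
        o=p-np.array(xy); print(c,cam,st[i,4],"c",np.round(cen[i]),"along,lat mm",np.round(1e3*np.array([o@d,o@n2]),1),"edges",[(round(1e3*np.hypot(*v)),round(np.degrees(np.arctan2(v[1],v[0])))) for v in e])
E
python3 disp.py
```

```text
yellow top 226 c [262. 212.] along,lat mm [15.6 -2.3] edges [(35, -89), (41, -178)]
yellow top 25 c [248. 208.] along,lat mm [30.  31.1] edges [(44, 2), (8, -89)]
yellow side 228 c [307. 209.] along,lat mm [13.8  5.1] edges [(82, 9), (56, -109)]
yellow side 86 c [286. 223.] along,lat mm [-60.1 -12.7] edges [(30, 44), (50, -76)]
blue top 243 c [309. 209.] along,lat mm [15.6 -1.8] edges [(41, 1), (38, -89)]
blue top 14 c [295. 202.] along,lat mm [37.  31.3] edges [(5, -89), (23, -179)]
blue side 264 c [341. 230.] along,lat mm [15.7  4.9] edges [(81, 6), (56, -111)]
blue side 97 c [319. 247.] along,lat mm [-60.3 -10.6] edges [(29, 42), (50, -74)]
red top 221 c [370. 208.] along,lat mm [  6.6 -33.7] edges [(36, -78), (41, -169)]
red top 64 c [359. 194.] along,lat mm [ 43.3 -10.2] edges [(79, -86), (13, -178)]
red side 277 c [377. 255.] along,lat mm [13.1  5.8] edges [(126, -26), (74, -127)]
red side 236 c [389. 266.] along,lat mm [  7.  -34.2] edges [(44, 35), (49, -77)]
green top 227 c [404. 202.] along,lat mm [15.6 -1.8] edges [(35, -89), (41, 179)]
green top 15 c [407. 228.] along,lat mm [-50.8  -1.3] edges [(25, -89), (3, 179)]
green side 378 c [422. 284.] along,lat mm [15.3  3.8] edges [(76, 12), (57, -106)]
green side 118 c [400. 305.] along,lat mm [-59.8 -11.4] edges [(20, 25), (38, -87)]
```

Seated timers agree with each other to under 1 mm. Red's centre is at about (0.638, -0.110), yaw about 0.28. I'll grasp it 10 mm nearer the robot with a limited opening, to clear green and the fin.

```bash
python3 - <<'E'
from h import *
print(move([.6283,-.1124,.10],.28))
E
```

```text
(array([ 8.56, 11.08,  3.16]), array([-0.02, -0.05, -2.17]))
```

Request:
play_rows(
  commands=[
    {"slide": [8.56,11.08,2],"dr": [0,0,-2.17],"grip": 0.6},
    {"slide": [8.56,11.08,2],"dr": [0,0,-2.17],"grip": 0.6},
    {"slide": [8.56,11.08,2],"dr": [0,0,-2.17],"grip": 0.6},
    {"slide": [8.56,11.08,2],"dr": [0,0,-2.17],"grip": 0.6},
    {"slide": [8.56,11.08,2],"dr": [0,0,-2.17],"grip": 0.6},
    {"slide": [8.56,11.08,3.16],"dr": [0,0,-2.17],"grip": 0.6},
    {"slide": [8.56,11.08,3.16],"dr": [0,0,-2.17],"grip": 0.6},
    {"slide": [8.56,11.08,3.16],"dr": [0,0,-2.17],"grip": 0.6},
  ],
)

```text
t: 53.8
position: [0.6271, -0.1142, 0.0971]
ee_rot: [3.142, 0.002, 0.278]
wrist_force: [-0.4, 0.3, 0.0]
gripper_width: 0.801
grasp_force: 0.0
```

```bash
python3 - <<'E'
from h import *
env.capture("top")
print(move([.6283,-.1124,.018],.28),env.observe()["gripper_width"])
E
```

```text
(array([ 0.05, -0.04,  3.22]), array([ 0.01, -0.  , -0.01])) 0.8026647512828509
```

Request:
play_rows(
  commands=[
    {"slide": [0.05,-0.04,1],"dr": [0,0,0],"grip": 0.6},
    {"slide": [0.05,-0.04,2],"dr": [0,0,0],"grip": 0.6},
    {"slide": [0.05,-0.04,2.4],"dr": [0,0,0],"grip": 0.6},
    {"slide": [0.05,-0.04,2.6],"dr": [0,0,0],"grip": 0.6},
    {"slide": [0.05,-0.04,2.8],"dr": [0,0,0],"grip": 0.6},
    {"slide": [0.05,-0.04,3],"dr": [0,0,0],"grip": 0.6},
    {"slide": [0.05,-0.04,3.1],"dr": [0,0,0],"grip": 0.6},
    {"slide": [0.05,-0.04,3.1],"dr": [0,0,0],"grip": 0.6},
  ],
)

```text
t: 54.85
position: [0.6278, -0.1123, 0.021]
ee_rot: [-3.142, 0.0, 0.279]
wrist_force: [-0.2, 0.1, 0.5]
gripper_width: 0.799
grasp_force: 0.0
```

Request:
play_rows(
  commands=[
    {"slide": [0,0,0],"dr": [0,0,0],"grip": 0},
    {"slide": [0,0,0],"dr": [0,0,0],"grip": -1},
    {"slide": [0,0,0],"dr": [0,0,0],"grip": -1},
    {"slide": [0,0,0],"dr": [0,0,0],"grip": -1},
    {"slide": [0,0,0],"dr": [0,0,0],"grip": -1},
    {"slide": [0,0,0],"dr": [0,0,0],"grip": -1},
    {"slide": [0,0,-1],"dr": [0,0,0],"grip": -1},
    {"slide": [0,0,-2],"dr": [0,0,0],"grip": -1},
  ],
)

```text
t: 55.85
position: [0.6271, -0.1123, 0.0706]
ee_rot: [-3.141, 0.002, 0.279]
wrist_force: [0.5, -0.8, -1.1]
gripper_width: 0.589
grasp_force: 62.6
```

```bash
python3 - <<'E'
from h import *
env.capture("top")
print(move([.6296,-.0755,.071],.0875),env.observe()["gripper_width"],env.observe()["position"])
E
```

```text
(array([ 0.42, -1.43,  0.15]), array([ 0.02, -0.04,  2.2 ])) 0.5896546397479355 [ 0.62935867 -0.11272672  0.07489995]
```

Request:
play_rows(
  commands=[
    {"slide": [0.42,-1.43,0],"dr": [0,0,2.2],"grip": -1},
    {"slide": [0.42,-1.43,0],"dr": [0,0,2.2],"grip": -1},
    {"slide": [0.42,-1.43,0],"dr": [0,0,2.2],"grip": -1},
    {"slide": [0.42,-1.43,0],"dr": [0,0,2.2],"grip": -1},
    {"slide": [0.42,-1.43,0],"dr": [0,0,2.2],"grip": -1},
    {"slide": [0.42,-1.43,0],"dr": [0,0,2.2],"grip": -1},
    {"slide": [0.42,-1.43,0],"dr": [0,0,2.2],"grip": -1},
    {"slide": [0.42,-1.43,0],"dr": [0,0,2.2],"grip": -1},
  ],
)

```text
t: 56.9
position: [0.6282, -0.075, 0.0712]
ee_rot: [-3.142, -0.0, 0.087]
wrist_force: [-0.6, 0.7, -1.9]
gripper_width: 0.592
grasp_force: 62.7
```

```bash
python3 - <<'E'
from h import *
env.capture("top")
print(move([.6296,-.0755,.0215],.0875),env.observe()["gripper_width"],env.observe()["position"])
E
```

```text
(array([0.06, 0.02, 1.99]), array([ 0., -0., -0.])) 0.5879622667141194 [ 0.62810733 -0.07501632  0.07116751]
```

Request:
play_rows(
  commands=[
    {"slide": [0.04,0,0.8],"dr": [0,0,0],"grip": -1},
    {"slide": [0.04,0,1.5],"dr": [0,0,0],"grip": -1},
    {"slide": [0.04,0,1.99],"dr": [0,0,0],"grip": -1},
    {"slide": [0.04,0,1.99],"dr": [0,0,0],"grip": -1},
    {"slide": [0.04,0,1.99],"dr": [0,0,0],"grip": 0.5},
    {"slide": [0.04,0,1.99],"dr": [0,0,0],"grip": 0.5},
    {"slide": [0.04,0,1.99],"dr": [0,0,0],"grip": 0.5},
    {"slide": [0.04,0,1.5],"dr": [0,0,0],"grip": 0.5},
  ],
)

```text
t: 57.95
position: [0.6284, -0.0749, 0.0331]
ee_rot: [-3.142, 0.002, 0.087]
wrist_force: [-0.6, -0.4, 0.4]
gripper_width: 0.751
grasp_force: 0.0
```

Request:
play_rows(
  commands=[
    {"slide": [0,0,-1],"dr": [0,0,0],"grip": 0.5},
    {"slide": [0,0,-2],"dr": [0,0,0],"grip": 0.3},
    {"slide": [-2,0,-2.5],"dr": [0,0,0],"grip": -1},
    {"slide": [-3.6,0,-2.5],"dr": [0,0,0],"grip": -1},
    {"slide": [-5,0,-2.5],"dr": [0,0,0],"grip": -1},
    {"slide": [-5,0,-2.5],"dr": [0,0,0],"grip": -1},
    {"slide": [-5,0,-2.5],"dr": [0,0,0],"grip": -1},
    {"slide": [-5,0,-2.5],"dr": [0,0,0],"grip": -1},
  ],
)

```text
t: 58.95
position: [0.5056, -0.0857, 0.0964]
ee_rot: [3.141, -0.001, 0.087]
wrist_force: [-0.6, 0.3, 1.0]
gripper_width: -0.001
grasp_force: 0.0
```

```bash
python3 disp.py | grep -E "red|green"; python3 - <<'E'
from h import *
print(move([.555,-.0822,.015],.0875),env.observe()["position"])
E
```

```text
red top 199 c [357. 206.] along,lat mm [14.5 -1.7] edges [(35, -89), (36, 180)]
red top 9 c [344. 195.] along,lat mm [43.4 28.2] edges [(10, -89), (3, -180)]
red side 331 c [378. 256.] along,lat mm [11.4  3.8] edges [(82, 10), (56, -108)]
red side 97 c [356. 275.] along,lat mm [-63.4 -13.4] edges [(20, 29), (39, -86)]
green top 160 c [404. 200.] along,lat mm [21.2 -2.8] edges [(40, -89), (31, 179)]
green top 12 c [390. 192.] along,lat mm [43.6 32.3] edges [(8, -33), (10, -124)]
green side 387 c [422. 284.] along,lat mm [15.2  4.2] edges [(82, 11), (56, -107)]
green side 119 c [400. 305.] along,lat mm [-59.8 -11.4] edges [(20, 26), (38, -85)]
(array([2.  , 0.03, 3.24]), array([ 0.,  0., -0.])) [ 0.50524369 -0.0856847   0.09599475]
```

Red is back with a 4 mm gap and aligned. Pushing it home again to the same stop at 0.583.

Request:
play_rows(
  commands=[
    {"slide": [2,0,1.5],"dr": [0,0,0],"grip": -1},
    {"slide": [2,0,3.24],"dr": [0,0,0],"grip": -1},
    {"slide": [2,0,3.24],"dr": [0,0,0],"grip": -1},
    {"slide": [2.3,0,3.24],"dr": [0,0,0],"grip": -1},
    {"slide": [2.5,0,3.24],"dr": [0,0,0],"grip": -1},
    {"slide": [2.65,0,3.24],"dr": [0,0,0],"grip": -1},
    {"slide": [2.75,0,3.24],"dr": [0,0,0],"grip": -1},
    {"slide": [2.85,0,3.24],"dr": [0,0,0],"grip": -1},
  ],
)

```text
t: 60.05
position: [0.5756, -0.0795, 0.0152]
ee_rot: [-3.142, -0.0, 0.087]
wrist_force: [-0.5, -0.2, 0.7]
gripper_width: 0.003
grasp_force: 0.0
```

Request:
play_rows(
  commands=[
    {"slide": [0.05,0,0],"dr": [0,0,0],"grip": -1},
    {"slide": [0.1,0,0],"dr": [0,0,0],"grip": -1},
    {"slide": [0.15,0,0],"dr": [0,0,0],"grip": -1},
    {"slide": [0.2,0,0],"dr": [0,0,0],"grip": -1},
    {"slide": [0.25,0,0],"dr": [0,0,0],"grip": -1},
    {"slide": [0.3,0,0],"dr": [0,0,0],"grip": -1},
    {"slide": [0.3,0,0],"dr": [0,0,0],"grip": -1},
    {"slide": [0.3,0,0],"dr": [0,0,0],"grip": -1},
  ],
)

```text
t: 61.05
position: [0.5826, -0.079, 0.015]
ee_rot: [3.142, 0.001, 0.087]
wrist_force: [-3.6, 0.2, 1.8]
gripper_width: -0.002
grasp_force: 1.5
```

Request:
play_rows(
  commands=[
    {"slide": [0.04,0,0],"dr": [0,0,0],"grip": -1},
    {"slide": [0.06,0,0],"dr": [0,0,0],"grip": -1},
    {"slide": [0.08,0,0],"dr": [0,0,0],"grip": -1},
    {"slide": [0.08,0,0],"dr": [0,0,0],"grip": -1},
    {"slide": [0.08,0,0],"dr": [0,0,0],"grip": -1},
    {"slide": [0.08,0,0],"dr": [0,0,0],"grip": -1},
    {"slide": [0.08,0,0],"dr": [0,0,0],"grip": -1},
    {"slide": [0.08,0,0],"dr": [0,0,0],"grip": -1},
  ],
)

```text
t: 62.05
position: [0.5827, -0.079, 0.0149]
ee_rot: [-3.142, 0.005, 0.087]
wrist_force: [-8.9, 0.2, 6.0]
gripper_width: -0.001
grasp_force: 4.4
```

Request:
play_rows(
  commands=[
    {"slide": [0.05,0,0],"dr": [0,0,0],"grip": -1},
    {"slide": [0.05,0,0],"dr": [0,0,0],"grip": -1},
    {"slide": [-0.2,0,0],"dr": [0,0,0],"grip": -1},
    {"slide": [-1,0,0],"dr": [0,0,0],"grip": -1},
    {"slide": [-2,0,-2],"dr": [0,0,0],"grip": -1},
    {"slide": [-4,0,-4],"dr": [0,0,0],"grip": -1},
    {"slide": [-6,0,-5],"dr": [0,0,0],"grip": -1},
    {"slide": [-7.5,0,-6],"dr": [0,0,0],"grip": -1},
  ],
)

```text
t: 63.05
position: [0.3975, -0.095, 0.1668]
ee_rot: [-3.141, -0.004, 0.087]
wrist_force: [0.2, 0.4, 0.5]
gripper_width: -0.004
grasp_force: 0.0
```

```bash
python3 disp.py | grep -E " (2|3)[0-9][0-9] c"; python3 - <<'E'
from h import *
im={n:env.capture(n) for n in P}
a=cv2.resize(im["top"][244:284,156:196],(400,400),interpolation=cv2.INTER_CUBIC); b=cv2.resize(im["side"][170:210,200:240],(400,400),interpolation=cv2.INTER_CUBIC)
cv2.imwrite("pics/k.png",cv2.convertScaleAbs(np.hstack([a,b])[:,:,::-1],alpha=1.7))
print(env.observe()["position"])
E
```

```text
yellow top 227 c [262. 212.] along,lat mm [15.6 -2.5] edges [(35, -89), (41, -178)]
yellow side 219 c [307. 209.] along,lat mm [14.5  4.6] edges [(79, 9), (56, -109)]
blue top 242 c [309. 209.] along,lat mm [15.6 -1.7] edges [(35, -89), (41, -179)]
blue side 262 c [341. 230.] along,lat mm [15.8  5. ] edges [(80, 12), (56, -108)]
red top 221 c [356. 205.] along,lat mm [15.5 -1.4] edges [(35, -89), (39, 180)]
red side 306 c [379. 255.] along,lat mm [15.5  4.5] edges [(75, 10), (56, -108)]
green top 223 c [404. 202.] along,lat mm [15.8 -2. ] edges [(39, -1), (38, -89)]
green side 387 c [422. 284.] along,lat mm [15.1  4.2] edges [(82, 11), (56, -107)]
[ 0.3991298  -0.09483588  0.16613057]
```

View pics/k.png

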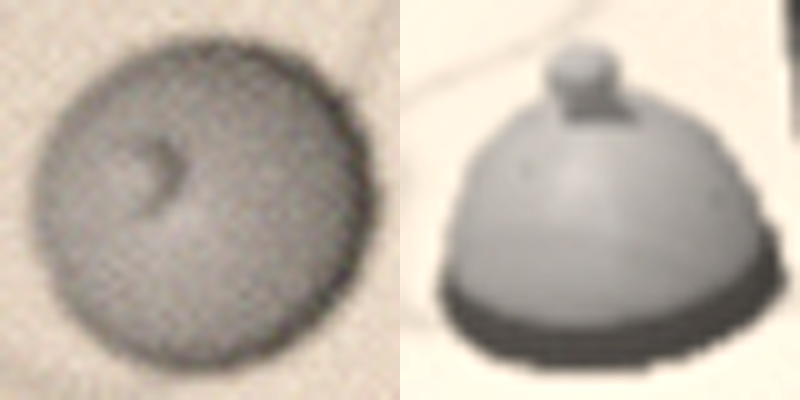

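All four timers read as seated, and the knob shows at top (170,261) and side (218,177).

```bash
python3 - <<'E'
from h import *
from scipy.optimize import least_squares
obs={"top":(170.3,261.2),"side":(217.6,176.8)}
r=least_squares(lambda X:np.concatenate([proj(n,X)[0]-obs[n] for n in P]),[.506,.367,.06]); print(r.x,r.fun)
# foot centre check from the top: dark/bell circle against foot of 86 mm at z=0
print(unproj("top",(176.5,264.4),.012), unproj("top",obs["top"],.062),unproj("side",obs["side"],.062))
t=[.507,.370,.11]; print(move(t,.6), env.observe()["joint_positions"])
E
```

```text
[0.50778357 0.37242259 0.06294762] [-0.14497654  0.33893089  0.37624206 -0.04400055]
[0.50615833 0.3730019  0.012     ] [0.50869823 0.37244159 0.062     ] [0.50757826 0.37441331 0.062     ]
(array([  5.91, -18.15,   2.28]), array([ 0.01, -0.05, -5.87])) [ 1.52562102e-01  1.43962488e-02 -3.73541748e-01 -2.92894252e-05
 -1.17838534e+00  1.50557249e+00]
```

Request:
play_rows(
  commands=[
    {"slide": [5.94,-18.26,0.5],"dr": [0,0,-5.87],"grip": -1},
    {"slide": [5.94,-18.26,0.5],"dr": [0,0,-5.87],"grip": -1},
    {"slide": [5.94,-18.26,0.5],"dr": [0,0,-5.87],"grip": -1},
    {"slide": [5.94,-18.26,0.5],"dr": [0,0,-5.87],"grip": -1},
    {"slide": [5.94,-18.26,0.5],"dr": [0,0,-5.87],"grip": -1},
    {"slide": [5.94,-18.26,0.5],"dr": [0,0,-5.87],"grip": -1},
    {"slide": [5.94,-18.26,0.5],"dr": [0,0,-5.87],"grip": -1},
    {"slide": [5.94,-18.26,0.5],"dr": [0,0,-5.87],"grip": -1},
  ],
)

```text
t: 64.25
position: [0.507, 0.376, 0.15]
ee_rot: [3.141, 0.002, 0.601]
wrist_force: [1.1, -0.5, 1.0]
gripper_width: -0.003
grasp_force: 0.0
```

```bash
python3 - <<'E'
from h import *
env.capture("side")
print(move([.5078,.3728,.085],.6),env.observe()["position"])
E
```

```text
(array([-0.14,  0.23,  2.55]), array([0.  , 0.01, 0.03])) [0.50758597 0.37954611 0.14884725]
```

Request:
play_rows(
  commands=[
    {"slide": [0,0,1.6],"dr": [0,0,0],"grip": -1},
    {"slide": [0,0,1.6],"dr": [0,0,0],"grip": -1},
    {"slide": [0,0,1.6],"dr": [0,0,0],"grip": -1},
    {"slide": [0,0,1.6],"dr": [0,0,0],"grip": -1},
    {"slide": [0,0,1.6],"dr": [0,0,0],"grip": -1},
    {"slide": [0,0,1.6],"dr": [0,0,0],"grip": -1},
    {"slide": [0,0,1.6],"dr": [0,0,0],"grip": -1},
    {"slide": [0,0,1.6],"dr": [0,0,0],"grip": -1},
  ],
)

```text
t: 65.3
position: [0.5065, 0.3726, 0.1127]
ee_rot: [-3.142, -0.0, 0.599]
wrist_force: [1.0, -0.9, 0.1]
gripper_width: 0.0
grasp_force: 0.0
```

```bash
python3 - <<'E'
from h import *
print(move([.5078,.3728,.08],.6),env.observe()["position"])
E
```

```text
(array([0.05, 0.02, 1.31]), array([-0.  , -0.  , -0.01])) [0.50645614 0.37262095 0.11273676]
```

Request:
play_rows(
  commands=[
    {"slide": [0.05,0.02,0.8],"dr": [0,0,0],"grip": -1},
    {"slide": [0.05,0.02,1.2],"dr": [0,0,0],"grip": -1},
    {"slide": [0.05,0.02,1.35],"dr": [0,0,0],"grip": -1},
    {"slide": [0.05,0.02,1.42],"dr": [0,0,0],"grip": -1},
    {"slide": [0.05,0.02,1.5],"dr": [0,0,0],"grip": -1},
    {"slide": [0.05,0.02,1.5],"dr": [0,0,0],"grip": -1},
    {"slide": [0.05,0.02,1.5],"dr": [0,0,0],"grip": -1},
    {"slide": [0.05,0.02,1.5],"dr": [0,0,0],"grip": -1},
  ],
)

```text
t: 66.3
position: [0.5079, 0.3729, 0.0754]
ee_rot: [3.142, -0.0, 0.599]
wrist_force: [-0.3, -0.7, 3.3]
gripper_width: -0.0
grasp_force: 1.6
```

Request:
play_rows(
  commands=[
    {"slide": [0,0,0.05],"dr": [0,0,0],"grip": -1},
    {"slide": [0,0,0.1],"dr": [0,0,0],"grip": -1},
    {"slide": [0,0,0.15],"dr": [0,0,0],"grip": -1},
    {"slide": [0,0,0.2],"dr": [0,0,0],"grip": -1},
    {"slide": [0,0,0.22],"dr": [0,0,0],"grip": -1},
    {"slide": [0,0,0.22],"dr": [0,0,0],"grip": -1},
    {"slide": [0,0,0.22],"dr": [0,0,0],"grip": -1},
    {"slide": [0,0,0.22],"dr": [0,0,0],"grip": -1},
  ],
)

```text
t: 67.3
position: [0.5081, 0.3731, 0.0718]
ee_rot: [3.141, -0.002, 0.6]
wrist_force: [-6.1, -4.1, 15.2]
gripper_width: -0.002
grasp_force: 7.3
```

15 N against a 5 N spring means it is hard on the stop. Releasing.

Request:
play_rows(
  commands=[
    {"slide": [0,0,-0.1],"dr": [0,0,0],"grip": -1},
    {"slide": [0,0,-0.5],"dr": [0,0,0],"grip": -1},
    {"slide": [0,0,-1.5],"dr": [0,0,0],"grip": -1},
    {"slide": [0,0,-3],"dr": [0,0,0],"grip": -1},
    {"slide": [-2,0,-4],"dr": [0,0,0],"grip": -1},
    {"slide": [-4,0,-5],"dr": [0,0,0],"grip": -1},
    {"slide": [-5,0,-5],"dr": [0,0,0],"grip": -1},
    {"slide": [-5,0,-5],"dr": [0,0,0],"grip": -1},
  ],
)

```text
t: 68.3
position: [0.4036, 0.3021, 0.1955]
ee_rot: [-3.14, -0.002, 0.6]
wrist_force: [0.3, 0.7, -0.1]
gripper_width: -0.001
grasp_force: 0.0
```

```bash
python3 disp.py | grep -E " (2|3)[0-9][0-9] c"; python3 - <<'E'
from h import *
im=env.capture("side"); old=cv2.imread("pics/c9.png"); 
s0=cv2.imread("pics/c3.png")[:,:,::-1]
for n,(x0,y0,x1,y1) in dict(tray=(375,345,500,440),bell=(200,170,240,212)).items():
    d=cv2.absdiff(im[y0:y1,x0:x1],np.ascontiguousarray(s0[y0:y1,x0:x1])).max(2); print(n,d.mean(),(d>40).sum())
print(env.observe()["position"],env.observe()["wrist_force"])
E
```

```text
yellow top 229 c [262. 212.] along,lat mm [15.8 -2.5] edges [(35, -89), (41, -178)]
yellow side 227 c [307. 209.] along,lat mm [13.7  5.1] edges [(82, 9), (56, -109)]
blue top 245 c [309. 209.] along,lat mm [15.3 -1.6] edges [(41, 1), (38, -89)]
blue side 265 c [341. 230.] along,lat mm [15.6  5. ] edges [(81, 6), (56, -111)]
red top 222 c [356. 205.] along,lat mm [15.3 -1.5] edges [(36, -84), (40, -176)]
red side 306 c [379. 255.] along,lat mm [15.5  4.5] edges [(75, 10), (56, -108)]
green top 223 c [404. 202.] along,lat mm [15.7 -1.9] edges [(36, -82), (41, -174)]
green side 381 c [422. 284.] along,lat mm [15.5  4. ] edges [(76, 12), (57, -106)]
tray 26.49498947368421 2772
bell 37.914880952380955 569
[0.40491478 0.30285323 0.19438767] [-0.03897809  0.28691139  0.21064817]
```

```bash
python3 - <<'E'
from h import *
im=env.capture("side"); o=cv2.resize(cv2.imread("pics/c9.png"),(320,270),interpolation=cv2.INTER_AREA)[:,:,::-1]
d=cv2.absdiff(cv2.GaussianBlur(im[170:440,200:520],(3,3),0),cv2.GaussianBlur(np.ascontiguousarray(o),(3,3),0)).max(2)
print("tray",(d[175:,175:300]>40).sum(),d[175:,175:300].mean())
t=env.capture("top"); g=cv2.cvtColor(t,cv2.COLOR_RGB2GRAY)[237:286,460:503]; k=np.argwhere(g<70); print("grey top centre",k.mean(0)+[237,460],len(k))
E
```

```text
tray 0 3.830231578947368
grey top centre [255.44421488 479.34297521] 484
```

Nothing in the tray has moved since it was laid, and all four timers are still seated. Handing in.

```bash
python3 -c "
from plant import env
print(env.close_job())"
```

```text
the job is handed in; nothing more can be done
None
```

I handed the job in at about 69 s, with the grey timer face up in the tray, all four coloured timers against the rail in their own bays with start buttons pushed in, and the bell then rung and released. Red was knocked aside mid-run and was put back and pushed home again before the bell. I didn't confirm by camera that the bell knob came back up, and the hand-in gave no verdict.

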